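Put a light-sensitive sample away in a roll-shutter store

ROBOT

A 6-joint arm with a two-finger parallel gripper is mounted at the origin on a cart in front of the work surface, level with it; the furniture and walls round the work are solid. World frame = base frame: x ahead of the robot, y to its left, z up, the work surface at z = 0. Lengths are in m, angles in degrees, forces in N, time in s.
With the tool pointing down it reaches from about 0.25 to 0.725 m from the base axis. Payload 9.7 kg.
Tool frame: the origin (TCP) lies at the very end of the fingers, on their centre line; the grasp point (between the pads) lies 19 mm behind it; x points along the fingers, y is the direction in which the jaws open and shut, and the axes are right-handed (so a half turn about x gives the same grasp; the last joint's range is limited). The gripper opens to 85 mm and grips with 20 to 120 N. Pads are 22 mm wide; open, the fingers measure 114 mm over their backs; the gripper's body (76 mm by 85 mm) begins 54 mm behind the grasp point. The pads swing forward as they close: fully open they stand 13 mm farther back than shut.
Start: joints at [-76.719, 4.979, 10.078, 95.1, 0, 90], TCP at [0.126, -0.535, 0.205] pointing down, gripper open.
Joint ranges: [-179.16, 179.16], [-48.56, 103.87], [-65.8, 70.77], [-126.05, 130.52], [-82.76, 87.17], [-180, 180]. Speed limits (degrees/s): [127.2, 127.2, 147.25, 180, 180, 180].

INTERFACE

Orientations are given as [roll, pitch, yaw] about the fixed x, y, z axes, in that order (R = Rz(yaw) Ry(pitch) Rx(roll)).
In Python, from workcell import get_obs, cams, bot gives the robot as it stands.
- The arm moves only by the tool apply_moves, never from a script. Its argument "rows" is a list that holds one entry, the list of rows, each a list of 7 numbers: the shift along the tool's x, y, z in mm, then the turn, a rotation vector about the tool's x, y, z in rad, then the opening, from 0 (shut) to 1 (fully open). A call has 1 to 20 rows; each row is the pose to reach, as a shift and turn from the pose measured when the call began, along the tool's axes at that moment; what a row does not reach only later rows make up. A row lasts 1/10 s, in which the tool goes at most 50 mm and 8.59 degrees, less where a joint would pass 70% of its speed; a pose out of reach is approached as far as the arm can. A call with a gripper value outside its range is refused whole. The fingers move at their own pace and stop on an object; "newtons" is the grip in N (left out, the last holds). Time passes only in rows, so rows that repeat a pose let the fingers close. It gives the time, the measured TCP pose, the force and the opening at its end, in the units of the state.
- get_obs(): the state, without advancing time (a new reading comes with each control period).
- cams.camera(name): name is "scene" or "side" or "wrist"; returns a dict with "pixels" (384x512x3 uint8, red, green, blue), "range_z" (384x512 float32, m along the optical axis (not along the pixel's ray), 0 where there is no reading), "fx", "fy", "cx", "cy" (pixels), "eye" and "attitude" of the camera in the world. Camera axes: x right, y up, looking along -z (the intrinsics and any distortion apply to the point x, -y, -z); pixel columns grow to the right and rows downward; lengths in m; the calibration is good to about 2 mm. A picture is of the moment at which its call begins.
- bot.job_done(): hands the job in, once; it reports no verdict.
Trained networks look in a picture, given as the dict that the camera call returned (one of the last four; its "shot" number tells which), for a name from the list of things; names that differ only in an ending like _2 or _b are one class to them, and where a whole thing is asked for, a point or a joint stands for the part that bears it (a point fixed in the world has none). Each returns a list of dicts, best first, with "confidence" (0 to 1); they miss things now and then, are a little off and sometimes report something else, mostly with a low value. They report only what shows in the picture. A call takes as long as a camera call. They do not tell look-alikes from the thing itself.
- cams.find_in(label, picture): "at" ([x, y, z] in m, in world coordinates, good to about 4 mm: the middle of the surface that is visible of it).
The state is a dict: "time": time; "q": joint angles; "qd": joint speeds; "joint_efforts": joint torques, N m; "ee_pos": TCP position; "tcp_rot": TCP orientation; "wrist_force": force on the tool from outside, world axes, zero at the start; "torque": the same for the moment, N m; "opening": finger opening in m.
Only numpy, scipy, OpenCV 4.12 (cv2) and the standard library are available. Lean on these libraries where they do the work, as an engineer would, in place of code of your own. Each camera call takes 0.05 s, during which the arm holds its last target.

TASK

The conical flask with the stopper holds a light-sensitive sample and has to stand in the dark. Roll the slatted shutter of the bench store up and back along its track until it is fully open, set the stoppered flask down gently and upright on the floor of the store, in the empty place between the two flasks already inside, and then roll the shutter down again until it is fully shut on the sill. Leave all the other glassware standing where it is.

Things in the scene. Friction and masses are not known exactly. Their poses are not given: they have to be found in the camera images.
- store: White sheet-metal bench store, fixed, 324 mm deep (x), 324 wide (y), 242 high, rounded over the top, with a slatted aluminium roll shutter over its front and top. Origin: on the worktop, mid-width; x points into the store, y to its left, z up. Cheeks 12 mm thick, inner faces at y = +/-150, about 10 mm proud of the slats. Sill: x = -172 to -158, top at z = 90. The fixed hood covers all behind x = +45.
- shutter (a joint): Travel of the roll shutter in rad about its track's axis (across the store at x = 0, z = 64 mm): 0 = shut, lift rail down on the sill; 1.50 = fully open at its stop, slats coiled down behind the back. It stays where it is left; moving it takes about 3 to 5 N at the pull bar. At the start it is shut or up to 0.3 open.
- pull_bar (a point): Middle of the pull bar on the shutter's leading edge: round steel bar, 12 mm thick, 190 long along the store's y, posts at y = +/-78. With shutter value q its axis is at x = -203 cos(0.24 + q), z = 64 + 203 sin(0.24 + q) mm in the store's frame: low in front when shut, on top (x = 34, z = 264) when open. It stands 28 mm clear of the slats, so that a finger fits behind it.
- lift_rail (a point): Middle of the lift rail, the leading segment that carries the pull bar 38 mm outside it: aluminium strip 26 mm along the track, 296 long, 8 thick. A finger can push the bar from in front and below to open the shutter, and pull it forward and down from behind, or press it down from above, to close it. When open, the hood right behind it is 20 mm lower than the bar's axis.
- sample_mid (a point): The flask to put away: clear conical flask, the only one with a stopper (pale, hexagonal head). Point on its axis half-way up, 77.5 mm above its underside; z along its axis. 155 mm tall over all: base 69 across, cone up to about 100 mm, neck 26 across from there to the 36 mm rim at 142, stopper head 27 across above the rim. About 0.14 kg. The neck can be grasped from above.
- free_place (a point): Middle of the empty place on the store's floor, at x = -60, y = 0, z = 17 mm in the store's frame. The floor is a flat rubber mat from x = -157 to +118. With the shutter open the mouth is free from above from the sill to x = +10 over the whole 300 mm between the cheeks. Height under the closed shutter: z = 168 at x = -120, 195 at -90, 211 at -60, 220 at -30.
- stored_flask_a_mid (a point): Open conical flask that stands in the left part of the store (+y), 69 mm across its base, 151 mm tall; point on its axis half-way up. Stays there.
- stored_flask_b_mid (a point): Open conical flask that stands in the right part of the store (-y), 68 mm across its base, 142 mm tall; point on its axis half-way up. Stays there.
- empty_flask_a_mid (a point): Open, empty conical flask on the worktop, 69 mm across its base, 142 mm tall; point on its axis half-way up. Stays there.
- empty_flask_b_mid (a point): Open, empty conical flask on the worktop, 68 mm across its base, 145 mm tall; point on its axis half-way up. Stays there.
There are look-alikes about, which are no part of the job. What is shaped like the part that bears sample_mid but pink is not meant.

How it is judged:
By the outcome, as a careful person would: the job done as asked, in the order asked, and still so for the second after the job is handed in, with the robot touching nothing.
It also fails if it takes over 72 s, if anything falls off the work surface, if the arm or the gripper's body presses on something with over 40 N, if the wrist force passes 120 N, or if a joint passes its speed limit or range.

## Working session

There is one attempt and no reset: what is moved stays moved. The work goes in short steps, Python scripts to look and compute and a tool call to move; the robot and the scene stay as the last step left them, time stands still between calls to the robot, and variables do not carry over. Pictures are saved under pics/ and viewed, and the job is handed in when it is done.

Besides the shell and the picture viewer there is one more tool, called by a JSON object that holds its "api" and its "payload", one argument or row to a line. apply_moves: Moves the arm, as the interface text tells. Its arguments: {"type":"object","properties":{"rows":{"type":"array"},"newtons":{"type":"number"}},"required":["rows"]}

```bash
ls; mkdir -p pics
python3 - <<'E'
from workcell import get_obs, cams, bot
import cv2, pickle
print(get_obs())
P={}
for n in ["scene","side","wrist"]:
    p=cams.camera(n); P[n]=p
    cv2.imwrite(f"pics/{n}0.png",p["pixels"][:,:,::-1])
    print(n,p["fx"],p["fy"],p["cx"],p["cy"],p["eye"],p["attitude"],p["shot"],[k for k in p])
for n in ["scene","side"]:
    for l in ["store","pull_bar","lift_rail","sample_mid","stored_flask_a_mid","empty_flask_a_mid"]:
        for d in cams.find_in(l,P[n])[:5]: print(n,l,d)
pickle.dump(P,open("p0.pkl","wb"))
E
```

```text
pics
{'time': 0.0, 'q': array([-7.67199064e+01,  5.01121706e+00,  1.00347125e+01,  9.50991345e+01,
       -8.96241697e-05,  9.00020282e+01]), 'qd': array([-0.13743326, -0.04637005, -0.00948305, -0.0155778 ,  0.13936785,
        0.02755215]), 'joint_efforts': array([-2.59188157e-03, -5.20393610e+01,  4.64799964e+01,  1.64422451e-02,
       -1.03270572e-04,  8.18861650e-06]), 'ee_pos': array([ 0.12628133, -0.53503998,  0.20418428]), 'tcp_rot': array([-89.9300825 ,  89.92436092, 103.347983  ]), 'wrist_force': array([0.37391737, 0.15412254, 0.07899574]), 'torque': array([-0.0236032 ,  0.01010114,  0.03876202]), 'opening': 0.08530401263474308}
scene 394.3664317152438 394.3664317152438 254.11177325945624 193.7056911023909 [1.28461265 0.89236317 1.34371032] [ 40.55917599  -0.5727763  135.25434725] 1 ['pixels', 'range_z', 'fx', 'fy', 'cx', 'cy', 'eye', 'attitude', 'shot']
side 496.07778327302555 496.07778327302555 256.7384968751939 192.9623890208688 [-1.06030597  0.02489816  1.16945718] [ 56.16337725   1.23335935 -86.57550885] 2 ['pixels', 'range_z', 'fx', 'fy', 'cx', 'cy', 'eye', 'attitude'
[... 776 characters left out ...]
666], 'confidence': 0.84}
side store {'at': [0.5229, 0.1358, 0.1461], 'confidence': 0.96}
side store {'at': [0.5426, 0.1323, 0.185], 'confidence': 0.49}
side pull_bar {'at': [0.5438, 0.1339, 0.187], 'confidence': 0.74}
side pull_bar {'at': [0.4485, -0.3841, 0.064], 'confidence': 0.61}
side lift_rail {'at': [0.5452, 0.13, 0.1877], 'confidence': 0.95}
side lift_rail {'at': [0.5183, 0.1393, 0.1469], 'confidence': 0.73}
side sample_mid {'at': [0.3637, 0.6812, 0.066], 'confidence': 0.81}
side sample_mid {'at': [0.4488, 0.6058, 0.0627], 'confidence': 0.64}
side sample_mid {'at': [0.5865, 0.3486, 0.0821], 'confidence': 0.61}
side empty_flask_a_mid {'at': [0.438, 0.3472, 0.0609], 'confidence': 0.74}
```

View pics/scene0.png

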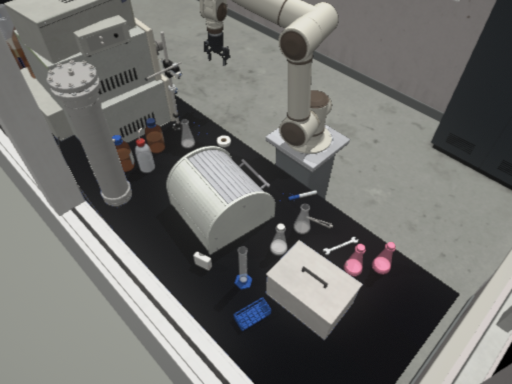

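View pics/side0.png

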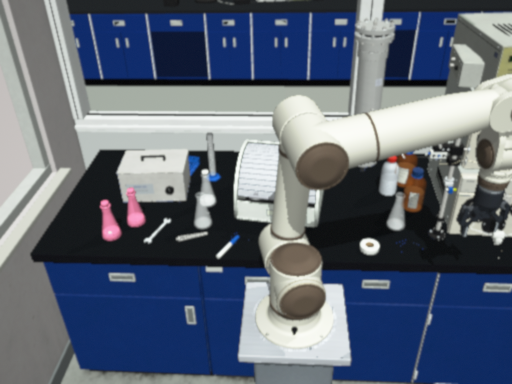

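View pics/wrist0.png

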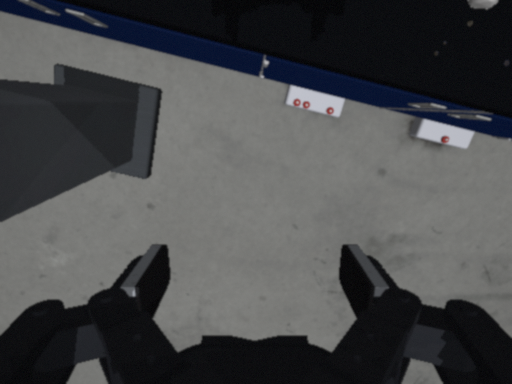

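```bash
cat > h.py <<'E'
import numpy as np
from scipy.spatial.transform import Rotation as R
def cloud(p):
    z=p["range_z"].astype(float); h,w=z.shape
    u,v=np.meshgrid(np.arange(w),np.arange(h))
    c=np.stack([(u-p["cx"])/p["fx"]*z,-(v-p["cy"])/p["fy"]*z,-z],-1)
    Rm=R.from_euler('xyz',p["attitude"],degrees=True).as_matrix()
    W=c@Rm.T+np.array(p["eye"]); W[z==0]=np.nan
    return W
def proj(p,X):
    Rm=R.from_euler('xyz',p["attitude"],degrees=True).as_matrix()
    c=(np.atleast_2d(X)-np.array(p["eye"]))@Rm
    return np.stack([p["cx"]+p["fx"]*c[:,0]/-c[:,2],p["cy"]-p["fy"]*c[:,1]/-c[:,2]],-1)
E
python3 - <<'E'
import pickle,cv2,numpy as np
from h import *
P=pickle.load(open("p0.pkl","rb"))
p=P["scene"]; im=p["pixels"][:,:,::-1]
a=cv2.resize(im[120:290,150:350],(800,680),interpolation=cv2.INTER_CUBIC)[:600]
cv2.imwrite("pics/scz.png",a)
q=P["side"]; im=q["pixels"][:,:,::-1]
cv2.imwrite("pics/siz.png",cv2.resize(im[120:260,180:340],(686,600),interpolation=cv2.INTER_CUBIC))
W=cloud(p)
for uv in [(210,160),(240,160),(267,180),(245,167),(270,205),(215,246),(170,185),(205,180),(225,215),(279,230),(279,245),(302,210),(302,225)]:
    print(uv,np.round(W[uv[1],uv[0]],3))
E
```

```text
(210, 160) [ 0.606 -0.028  0.228]
(240, 160) [ 0.362 -0.117 -0.002]
(267, 180) [0.367 0.07  0.004]
(245, 167) [ 0.38  -0.062  0.002]
(270, 205) [0.523 0.233 0.1  ]
(215, 246) [0.788 0.193 0.04 ]
(170, 185) [ 0.765 -0.102  0.142]
(205, 180) [0.694 0.046 0.234]
(225, 215) [0.737 0.205 0.203]
(279, 230) [0.606 0.358 0.134]
(279, 245) [0.616 0.372 0.058]
(302, 210) [0.471 0.355 0.132]
(302, 225) [0.475 0.369 0.051]
```

View pics/scz.png

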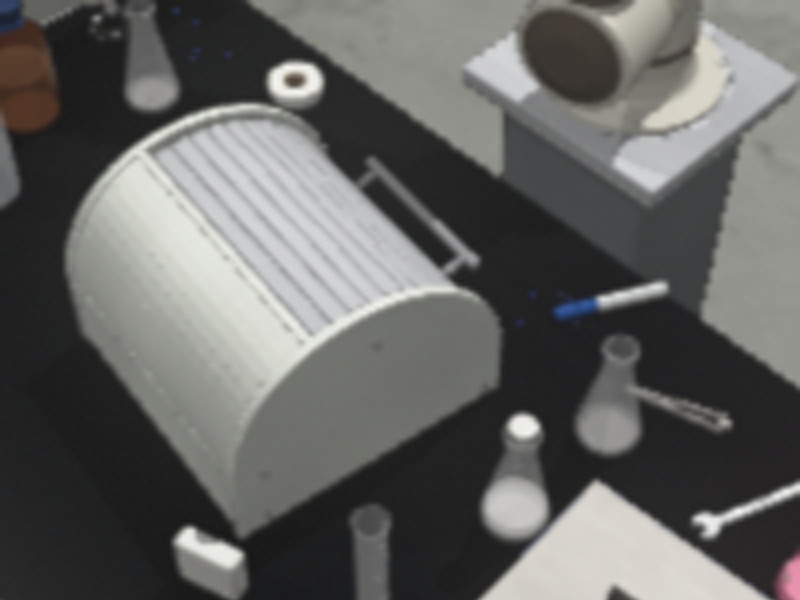

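View pics/siz.png

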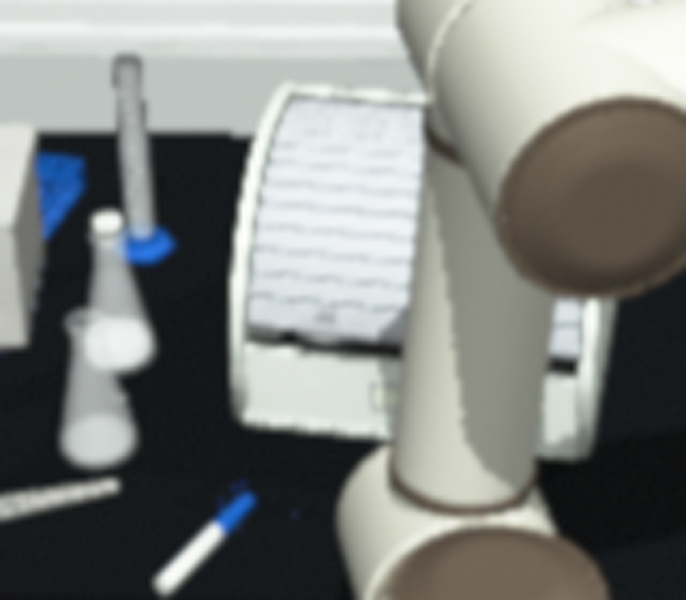

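Run:
```python
import pickle,cv2,numpy as np
from h import *
from scipy.optimize import least_squares
P=pickle.load(open("p0.pkl","rb"))
S={}
for n in ["scene","side"]:
    W=cloud(P[n]); 
    gx=np.gradient(W,axis=1); gy=np.gradient(W,axis=0); N=np.cross(gx,gy); N/=np.linalg.norm(N,axis=-1,keepdims=True)
    N*=np.sign(((np.array(P[n]["eye"])-W)*N).sum(-1))[...,None]
    m=(W[...,0]>.42)&(W[...,0]<.95)&(W[...,1]>-.2)&(W[...,1]<.29)&(W[...,2]>.02)&(W[...,2]<.26)
    S[n]=(W[m],N[m])
W,N=S["scene"]
# cheek: horizontal normal toward +y-ish
m=(abs(N[:,2])<.15)&(N[:,1]>.6)
Q=W[m]; print(len(Q),np.median(N[m],0))
# robust plane
def f(t): return np.cos(t[0])*Q[:,1]-np.sin(t[0])*Q[:,0]-t[1]
best=min((least_squares(f,[a,.2],loss='soft_l1',f_scale=.003) for a in np.radians([-40,-20,0,20,40])),key=lambda r:r.cost)
print(np.degrees(best.x[0]),best.x[1],best.cost, np.percentile(abs(best.fun),[50,80,90]))
th=best.x[0]; c,s=np.cos(th),np.sin(th)
loc=lambda X: np.stack([c*X[:,0]+s*X[:,1],-s*X[:,0]+c*X[:,1]-(best.x[1]-.162),X[:,2]],-1)
L=loc(W); print("y range",np.percentile(L[:,1],[1,99]))
# hood/top: points with |y|<.16, fit circle in (x,z)
m=(L[:,1]<.15)&(L[:,1]>-.15)&(N[:,2]>.3)&(L[:,2]>.15)
C=L[m]
g=lambda t: np.hypot(C[:,0]-t[0],C[:,2]-.064)-t[1]
r=least_squares(g,[.65,.17],loss='soft_l1',f_scale=.003); print("circle",r.x,np.percentile(abs(r.fun),[50,90]))
Ls=loc(S["side"][0]); Ns=S["side"][1]
m=(Ls[:,2]<.085)&(abs(Ls[:,1])<.16)&(abs(Ns[:,2])<.3)
print("front side pts",m.sum(), np.percentile(Ls[m,0],[5,25,50,75]))
m=(abs(Ls[:,1])<.15)&(Ls[:,2]>.12); C=Ls[m]
r2=least_squares(g,[.65,.17],loss='soft_l1',f_scale=.003); print("circle side",r2.x,np.percentile(abs(r2.fun),[50,90]))
for q in [L,Ls]: print(np.percentile(q[:,0],[0,1,99,100]),np.percentile(q[:,1],[0,1,99,100]))
```

```text
1288 [ 0.12520934  0.97961105 -0.01088908]
-8.23680109841007 0.30534614464858423 0.04046662979086555 [0.00120774 0.00245779 0.00350553]
y range [-0.15507995  0.19553036]
circle [0.63376494 0.16792863] [0.00250165 0.00703646]
front side pts 334 [0.45484932 0.45943139 0.46206284 0.46432989]
circle side [0.63284356 0.16863559] [0.00314145 0.00914237]
[0.43223888 0.44317824 0.82891239 0.84758522] [-0.16516138 -0.15507995  0.19553036  0.2168891 ]
[0.42706461 0.43563121 0.68386658 0.74907812] [-0.16695397 -0.16597507  0.15555441  0.1590836 ]
```

```bash
cat >> h.py <<'E'
TH=np.radians(-8.24); O=np.array([.6475,.0511,0])
RS=np.array([[np.cos(TH),-np.sin(TH),0],[np.sin(TH),np.cos(TH),0],[0,0,1]])
def s2w(X): return np.atleast_2d(X)@RS.T+O
def w2s(X): return (np.atleast_2d(X)-O)@RS
def bar(q,y=0): return [-.203*np.cos(.24+q),y,.064+.203*np.sin(.24+q)]
E
python3 - <<'E'
import pickle,cv2,numpy as np
from h import *
P=pickle.load(open("p0.pkl","rb"))
p=P["scene"]
for q in [0,.05,.1,.15,.2,.25,.3]: print(q,proj(p,s2w([bar(q,-.095),bar(q,.095)])).round(1).ravel(), s2w(bar(q)).round(3))
im=p["pixels"][:,:,::-1].copy()
im=cv2.resize(im,(1024,768),interpolation=cv2.INTER_CUBIC)
def L(a,b,col):
    u=(proj(p,s2w([a,b]))*2).astype(int); cv2.line(im,u[0].tolist(),u[1].tolist(),col,1)
for q,col in [(0,(0,0,255)),(.15,(0,255,0)),(.3,(255,0,0))]: L(bar(q,-.095),bar(q,.095),col)
for y in (-.162,.162):
    a=np.linspace(0,np.pi,30)
    for i in range(29): L([-.178*np.cos(a[i]),y,.064+.178*np.sin(a[i])],[-.178*np.cos(a[i+1]),y,.064+.178*np.sin(a[i+1])],(255,0,255))
L([-.172,-.162,0],[-.172,.162,0],(0,255,255));L([-.172,.162,0],[.152,.162,0],(0,255,255))
cv2.imwrite("pics/ov.png",im[230:580,300:700])
cv2.imwrite("pics/ov.png",cv2.resize(im[230:530,300:700],(800,600)))
# flask neck / stopper positions
for n,(x0,y0) in [("scene",(.61,.362))]:
    W=cloud(P[n]).reshape(-1,3)
    for cx,cy in [(.61,.362),(.47,.361),(.45,-.38)]:
        d=np.hypot(W[:,0]-cx,W[:,1]-cy)<.045
        for z0,z1 in [(.1,.13),(.13,.142),(.142,.16)]:
            m=d&(W[:,2]>z0)&(W[:,2]<z1); print(cx,cy,z0,m.sum(),np.median(W[m],0).round(4) if m.any() else '',W[m][:,2].max() if m.any() else '')
E
```

```text
0 [242.8 161.7 269.2 187.8] [[0.452 0.079 0.112]]
0.05 [242.3 160.4 268.8 186.5] [[0.455 0.079 0.122]]
0.1 [241.6 159.1 268.3 185.3] [[0.458 0.079 0.132]]
0.15 [240.9 157.9 267.7 184.1] [[0.462 0.078 0.141]]
0.2 [240.1 156.7 267.  183.1] [[0.466 0.077 0.15 ]]
0.25 [239.2 155.6 266.2 182.1] [[0.47  0.077 0.16 ]]
0.3 [238.2 154.6 265.3 181.1] [[0.475 0.076 0.168]]
0.61 0.362 0.1 45 [0.6093 0.3679 0.112 ] 0.12793538092884305
0.61 0.362 0.13 24 [0.6068 0.3654 0.1382] 0.14190872176268066
0.61 0.362 0.142 50 [0.6012 0.3621 0.1542] 0.1585176075872321
0.47 0.361 0.1 60 [0.4622 0.3612 0.1145] 0.12783345718756056
0.47 0.361 0.13 33 [0.4482 0.3529 0.1378] 0.1417529425418802
0.47 0.361 0.142 8 [0.4643 0.3609 0.1446] 0.14802941994230534
0.45 -0.38 0.1 37 [ 0.4748 -0.3705  0.1136] 0.12957561900938486
0.45 -0.38 0.13 28 [ 0.4692 -0.3809  0.1361] 0.14159839833737675
0.45 -0.38 0.142 10 [ 0.4729 -0.3814  0.1444] 0.14794947623513277
```

View pics/ov.png

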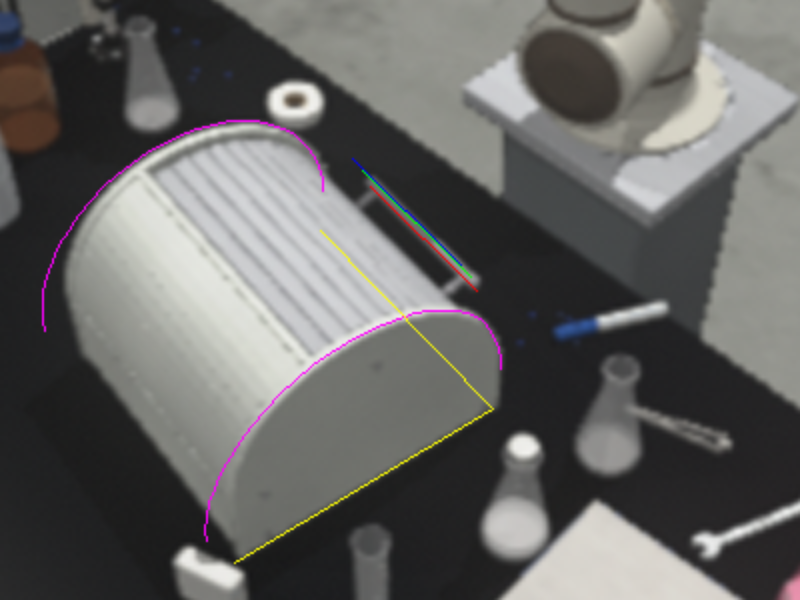

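Run:
```python
import pickle,cv2,numpy as np
from h import *
P=pickle.load(open("p0.pkl","rb"))
from workcell import get_obs
o=get_obs()
print(R.from_euler('xyz',o['tcp_rot'],degrees=True).as_matrix().round(3))
print(w2s([.611,.364,0]))
W=cloud(P["scene"])
# box corner heights near flask
for uv in [(300,252),(290,262),(283,275),(313,285),(275,285)]: print(uv,W[uv[1],uv[0]].round(3))
V=W.reshape(-1,3); d=np.hypot(V[:,0]-.61,V[:,1]-.364)
for r0,r1 in [(.05,.08),(.08,.11),(.11,.14)]:
    m=(d>r0)&(d<r1)&(V[:,2]>.03); print(r0,m.sum(), V[m][V[m][:,2].argsort()[-3:]].round(3))
# stopper/rim image-based axis: back out at top z=.155
q=P["side"]
a=cv2.resize(P["scene"]["pixels"][205:270,255:330,::-1],(750,600),interpolation=cv2.INTER_CUBIC)
pp=lambda X:((proj(P["scene"],X)-[255,205])*[10,600/65])
for z in [0,.1,.142,.155]:
    for t in np.linspace(0,2*np.pi,40):
        r={0:.0345,.1:.013,.142:.018,.155:.0135}[z]
        u=pp([.611+r*np.cos(t),.364+r*np.sin(t),z])[0]; cv2.circle(a,u.astype(int).tolist(),2,(0,0,255),-1)
cv2.imwrite("pics/fl.png",a)
```

```text
[[-0.     0.23  -0.973]
 [-0.    -0.973 -0.23 ]
 [-1.     0.     0.   ]]
[[-0.08096798  0.30443857  0.        ]]
(300, 252) [0.632 0.482 0.151]
(290, 262) [0.69  0.486 0.155]
(283, 275) [0.745 0.503 0.157]
(313, 285) [0.699 0.597 0.152]
(275, 285) [0.776 0.498 0.119]
0.05 0 []
0.08 113 [[0.614 0.46  0.159]
 [0.631 0.461 0.159]
 [0.605 0.466 0.163]]
0.11 364 [[0.579 0.229 0.17 ]
 [0.582 0.227 0.183]
 [0.597 0.225 0.193]]
```

View pics/fl.png

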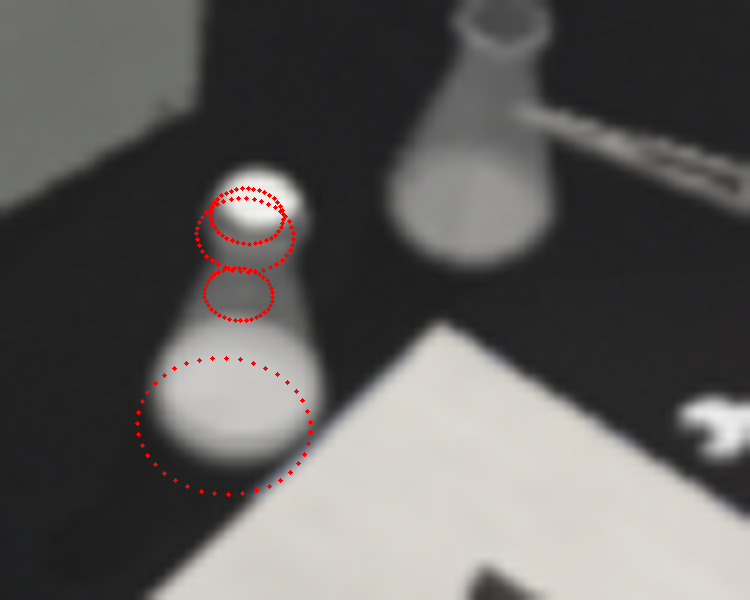

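```bash
cat >> h.py <<'E'
def pose(p,psi,phi):
    a,f=np.radians(psi),np.radians(phi)
    x=np.array([np.cos(f)*np.cos(a),np.cos(f)*np.sin(a),-np.sin(f)]); y=np.array([np.sin(f)*np.cos(a),np.sin(f)*np.sin(a),np.cos(f)])
    return np.array(p,float),np.stack([x,y,np.cross(x,y)],1)
def cur():
    from workcell import get_obs
    o=get_obs(); return np.array(o['ee_pos']),R.from_euler('xyz',o['tcp_rot'],degrees=True).as_matrix(),o
def rows(targets,opens):
    p0,R0,o=cur(); out=[]
    for (p,M),g in zip(targets,opens):
        s=R0.T@(p-p0)*1000; w=R.from_matrix(R0.T@M).as_rotvec()
        out.append([round(float(v)) for v in s]+[round(float(v),3) for v in w]+[g])
    print(str(out).replace(" ","")); return out
def cyl(r,psi,z,phi=90): return pose([r*np.cos(np.radians(psi)),r*np.sin(np.radians(psi)),z],psi,phi)
E
python3 - <<'E'
from h import *
n=14; T=[]
for i in range(1,n+1):
    psi=-76.7+86.7*i/n; r=max(.36,.55-.04*i); z=min(.30,.205+.015*i)
    T.append(cyl(r,psi,z))
rows(T,[0]*n)
E
```

```text
[[-15,-43,-55,-0.108,0.0,-0.0,0],[-30,-91,-101,-0.216,0.0,-0.0,0],[-45,-142,-137,-0.325,0.0,-0.0,0],[-60,-196,-164,-0.433,0.0,-0.0,0],[-75,-241,-185,-0.541,0.0,-0.0,0],[-90,-263,-218,-0.649,0.0,-0.0,0],[-95,-288,-247,-0.757,0.0,-0.0,0],[-95,-316,-274,-0.865,0.0,-0.0,0],[-95,-347,-298,-0.973,0.0,-0.0,0],[-95,-381,-318,-1.081,0.0,-0.0,0],[-95,-416,-334,-1.189,0.0,-0.0,0],[-95,-453,-347,-1.297,0.0,-0.0,0],[-95,-491,-355,-1.405,0.0,-0.0,0],[-95,-529,-359,-1.513,0.0,-0.0,0]]
```

{"api": "apply_moves", "payload": {
  "rows": [
    [[-15,-43,-50,-0.108,0,0,0],[-30,-91,-95,-0.216,0,0,0],[-45,-142,-130,-0.325,0,0,0],[-60,-196,-160,-0.433,0,0,0],[-75,-241,-185,-0.541,0,0,0],[-90,-263,-218,-0.649,0,0,0],[-95,-288,-247,-0.757,0,0,0],[-95,-316,-274,-0.865,0,0,0],[-95,-347,-298,-0.973,0,0,0],[-95,-381,-318,-1.081,0,0,0],[-95,-416,-334,-1.189,0,0,0],[-95,-453,-347,-1.297,0,0,0],[-95,-491,-355,-1.405,0,0,0],[-95,-529,-359,-1.513,0,0,0],[-95,-529,-359,-1.513,0,0,0],[-95,-529,-359,-1.513,0,0,0]]
  ]
}}

```text
time: 2.35
ee_pos: [0.3541, 0.0627, 0.3]
tcp_rot: [43.5, 90.0, -36.4]
wrist_force: [-0.3, -0.0, -0.9]
opening: 0.0
```

```bash
cat > shot.py <<'E'
import sys,cv2,pickle
from workcell import get_obs,cams
from h import *
def shot(names,tag):
    P={}
    for n in names:
        P[n]=cams.camera(n); cv2.imwrite(f"pics/{n}{tag}.png",P[n]["pixels"][:,:,::-1])
    pickle.dump(P,open(f"p{tag}.pkl","wb")); return P
E
python3 - <<'E'
from shot import *
P=shot(["wrist"],1)
for l in ["pull_bar","lift_rail","sample_mid"]:
    for d in cams.find_in(l,P["wrist"])[:3]: print(l,d, w2s(d["at"]).round(4))
print(get_obs()['q'].round(2),get_obs()['ee_pos'].round(4))
for q in [0,.05,.1,.2]: print(q,proj(P["wrist"],s2w([bar(q,-.095),bar(q,.095)])).round(1).ravel())
E
```

```text
pull_bar {'at': [0.5357, 0.0585, 0.1852], 'confidence': 0.72} [[-0.1117 -0.0087  0.1852]]
lift_rail {'at': [0.5355, 0.0625, 0.1875], 'confidence': 0.78} [[-0.1125 -0.0048  0.1875]]
[ 9.7900e+00 -1.7020e+01  8.9000e-01  1.0791e+02 -1.0000e-02  8.9970e+01] [0.3544 0.0611 0.3   ]
0 [305.8 231.9 365.8  88.8]
0.05 [309.  235.6 371.1  89.2]
0.1 [312.6 239.6 377.1  89.8]
0.2 [321.5 248.4 391.3  91.5]
```

View pics/wrist1.png

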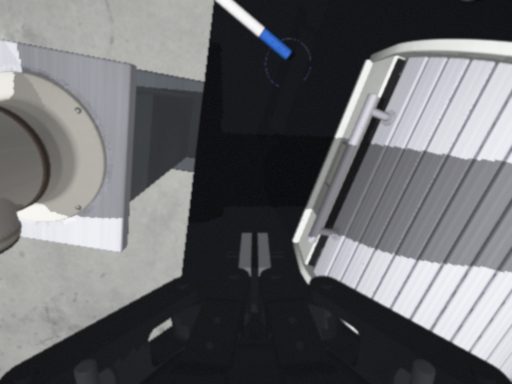

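```bash
cat >> h.py <<'E'
def push(q,psi,phi,off,past,y=0):
    """TCP with finger axis 'off' m below/in front of bar axis (in tool plane), tip 'past' beyond it"""
    B=s2w(bar(q,y))[0]; _,M=pose([0,0,0],psi,phi)
    return B-M[:,1]*off+M[:,0]*past,M
E
python3 - <<'E'
from h import *
T=[]
a=np.array([.354,.061,.30]); t,_=push(.08,10,45,.06,-.03)
n=8
for i in range(1,n+1):
    f=i/n; T.append(pose(a+(t-a)*f,10,90-45*f))
T+=[T[-1]]*2
for i in range(1,5):
    T.append(push(.08,10,45,.06-.008*i,-.03+.042*i/4))
T+=[T[-1]]
for t in T[::3]: print(t[0].round(3))
rows(T,[0]*len(T))
E
```

```text
[0.359 0.062 0.276]
[0.374 0.064 0.203]
[0.389 0.067 0.131]
[0.394 0.068 0.107]
[0.433 0.074 0.101]
[[24,5,0,-0.003,0.0,0.098,0],[48,10,0,-0.003,0.001,0.196,0],[72,15,0,-0.003,0.001,0.294,0],[97,20,0,-0.003,0.001,0.393,0],[121,25,0,-0.003,0.001,0.491,0],[145,30,0,-0.003,0.001,0.589,0],[169,35,0,-0.003,0.001,0.687,0],[193,40,0,-0.003,0.001,0.785,0],[193,40,0,-0.003,0.001,0.785,0],[193,40,0,-0.003,0.001,0.785,0],[195,53,0,-0.003,0.001,0.785,0],[197,66,0,-0.003,0.001,0.785,0],[199,79,0,-0.003,0.001,0.785,0],[200,93,0,-0.003,0.001,0.785,0],[200,93,0,-0.003,0.001,0.785,0]]
```

{"api": "apply_moves", "payload": {
  "rows": [
    [[24,5,0,0,0,0.098,0],[48,10,0,0,0,0.196,0],[72,15,0,0,0,0.294,0],[97,20,0,0,0,0.393,0],[121,25,0,0,0,0.491,0],[145,30,0,0,0,0.589,0],[169,35,0,0,0,0.687,0],[193,40,0,0,0,0.785,0],[193,40,0,0,0,0.785,0],[193,40,0,0,0,0.785,0]]
  ]
}}

```text
time: 3.55
ee_pos: [0.5043, 0.0854, 0.1072]
tcp_rot: [90.0, 47.8, 9.7]
wrist_force: [0.1, 0.0, 0.3]
opening: 0.0002
```

Run:
```python
from shot import *
P=shot(["wrist","scene"],2)
o=get_obs();print(o['q'].round(2),o['ee_pos'].round(4),o['tcp_rot'],o['wrist_force'])
for q in [0,.05,.1,.2]: print(q,proj(P["wrist"],s2w([bar(q,-.095),bar(q,.095)])).round(1).ravel())
```

```text
[ 9.610e+00 -4.851e+01 -5.159e+01  4.471e+01  6.000e-02  8.992e+01] [0.5042 0.0857 0.109 ] [89.99019801 47.78931237  9.70479619] [-0.19813371  0.32153769 -0.61574145]
0 [145.5 425.3 224.8  60.5]
0.05 [158.4 438.1 242.3  60.7]
0.1 [173.  450.9 261.8  61.5]
0.2 [207.2 476.5 306.4  64.9]
```

View pics/wrist2.png

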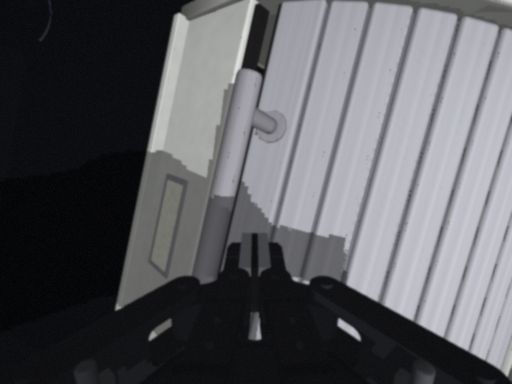

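Run:
```python
import cv2
im=cv2.imread("pics/scene2.png"); cv2.imwrite("pics/s2z.png",cv2.resize(im[110:260,150:350],(800,600),interpolation=cv2.INTER_CUBIC))
from h import *
print(w2s(cur()[0]))
```

```text
[[-0.14674888  0.01375499  0.1089658 ]]
```

View pics/s2z.png

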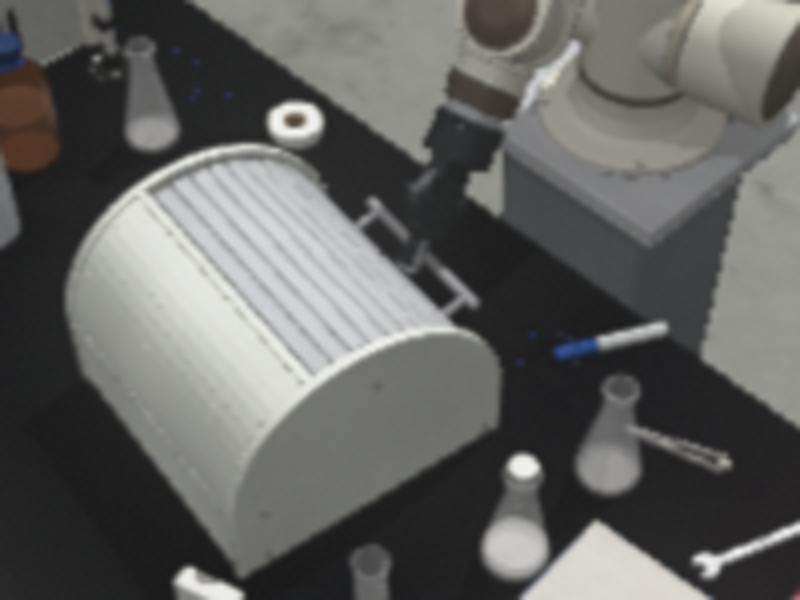

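Run:
```python
import pickle
from h import *
P=pickle.load(open("p2.pkl","rb"));p=P["wrist"];W=cloud(p)
print(p["eye"],p["attitude"])
for uv in [(240,110),(235,160),(225,185),(268,120),(290,150),(330,150),(400,150),(200,180),(180,100),(170,220),(255,240),(245,250),(265,250),(280,60),(257,40),(300,240),(300,200)]:
    print(uv,W[uv[1],uv[0]].round(3),w2s(W[uv[1],uv[0]])[0].round(3))
print(proj(p,cur()[0]))
```

```text
[0.38041929 0.13965776 0.23197892] [-17.21754925 -42.22978673   9.6661712 ]
(240, 110) [0.464 0.151 0.13 ] [-0.196  0.072  0.13 ]
(235, 160) [0.463 0.129 0.131] [-0.193  0.051  0.131]
(225, 185) [0.46  0.117 0.13 ] [-0.195  0.039  0.13 ]
(268, 120) [0.487 0.149 0.125] [-0.173  0.074  0.125]
(290, 150) [0.504 0.136 0.128] [-0.154  0.063  0.128]
(330, 150) [0.513 0.138 0.147] [-0.145  0.067  0.147]
(400, 150) [0.532 0.143 0.174] [-0.127  0.074  0.174]
(200, 180) [0.483 0.109 0.075] [-0.171  0.034  0.075]
(180, 100) [0.49  0.16  0.028] [-0.172  0.085  0.028]
(170, 220) [0.476 0.076 0.052] [-0.173  0.     0.052]
(255, 240) [0.477 0.091 0.137] [-0.174  0.015  0.137]
(245, 250) [0.468 0.089 0.14 ] [-0.184  0.012  0.14 ]
(265, 250) [0.474 0.09  0.147] [-0.177  0.014  0.147]
(280, 60) [0.503 0.183 0.111] [-0.161  0.11   0.111]
(257, 40) [0.504 0.197 0.09 ] [-0.163  0.124  0.09 ]
(300, 240) [0.504 0.089 0.143] [-0.147  0.017  0.143]
(300, 200) [0.505 0.11  0.139] [-0.15   0.038  0.139]
[[255.82043914 226.71971241]]
```

Run:
```python
import pickle
from h import *
for t in (1,2):
    p=pickle.load(open(f"p{t}.pkl","rb"))["wrist"];W=cloud(p)
    z=p["range_z"]
    print(t,[ (r,z[r,250].round(3),z[r,262].round(3)) for r in range(222,262,3)])
    Rm=R.from_euler('xyz',p["attitude"],degrees=True).as_matrix()
    tcp=np.array([.3544,.0611,.3]) if t==1 else cur()[0]
    print("tcp in cam",((tcp-p["eye"])@Rm).round(4), proj(p,tcp))
```

```text
1 [(222, np.float32(0.508), np.float32(0.506)), (225, np.float32(0.509), np.float32(0.508)), (228, np.float32(0.511), np.float32(0.51)), (231, np.float32(0.513), np.float32(0.513)), (234, np.float32(0.15), np.float32(0.15)), (237, np.float32(0.145), np.float32(0.147)), (240, np.float32(0.143), np.float32(0.143)), (243, np.float32(0.14), np.float32(0.139)), (246, np.float32(0.137), np.float32(0.138)), (249, np.float32(0.135), np.float32(0.135)), (252, np.float32(0.132), np.float32(0.132)), (255, np.float32(0.129), np.float32(0.13)), (258, np.float32(0.127), np.float32(0.127)), (261, np.float32(0.124), np.float32(0.125))]
tcp in cam [-0.0006 -0.0226 -0.1835] [[253.28133686 228.59583181]]
2 [(222, np.float32(0.167), np.float32(0.163)), (225, np.float32(0.166), np.float32(0.162)), (228, np.float32(0.168), np.float32(0.163)), (231, np.float32(0.166), np.float32(0.163)), (234, np.float32(0.15), np.float32(0.15)), (237, np.float32(0.145), np.float32(0.146)), (240, np.float32(0.142), np.float32(0.143)), (243, np.float32(0.14), np.float32(0.14)), (246, np.float32(0.138), np.float32(0.138)), (249, np.float32(0.134), np.float32(0.133)), (252, np.float32(0.132), np.float32(0.131)), (255, np.float32(0.129), np.float32(0.13)), (258, np.float32(0.127), np.float32(0.126)), (261, np.float32(0.124), np.float32(0.124))]
tcp in cam [ 0.001  -0.0212 -0.1814] [[255.82043914 226.71971241]]
```

Run:
```python
import pickle,cv2
from h import *
P=pickle.load(open("p2.pkl","rb"));p=P["scene"]
t,M,o=cur(); d=M[:,0]
im=cv2.resize(p["pixels"][140:200,220:300,::-1],(800,600),interpolation=cv2.INTER_CUBIC)
for k in (0,.016,.032,.06,.1):
    u=(proj(p,t-d*k)[0]-[220,140])*10+5; print(k,u); cv2.circle(im,u.astype(int).tolist(),4,(0,0,255),-1)
cv2.imwrite("pics/tip.png",im)
W=cloud(p)
print(W[172:180,252].round(3), W[172:180,255].round(3))
```

```text
0 [284.82791506 424.13526682]
0.016 [299.79650546 389.99793664]
0.032 [314.82400339 355.7262621 ]
0.06 [341.26492057 295.42517191]
0.1 [379.35620711 208.55427823]
[[ 0.478  0.083  0.148]
 [ 0.484  0.089  0.151]
 [ 0.486  0.092  0.149]
 [ 0.487  0.092  0.144]
 [ 0.488  0.093  0.14 ]
 [ 0.489  0.094  0.134]
 [ 0.404  0.009 -0.001]
 [ 0.41   0.015  0.002]] [[ 0.471  0.094  0.151]
 [ 0.472  0.095  0.147]
 [ 0.473  0.096  0.143]
 [ 0.474  0.097  0.138]
 [ 0.471  0.095  0.128]
 [ 0.389  0.014 -0.002]
 [ 0.391  0.016 -0.006]
 [ 0.402  0.027  0.004]]
```

View pics/tip.png

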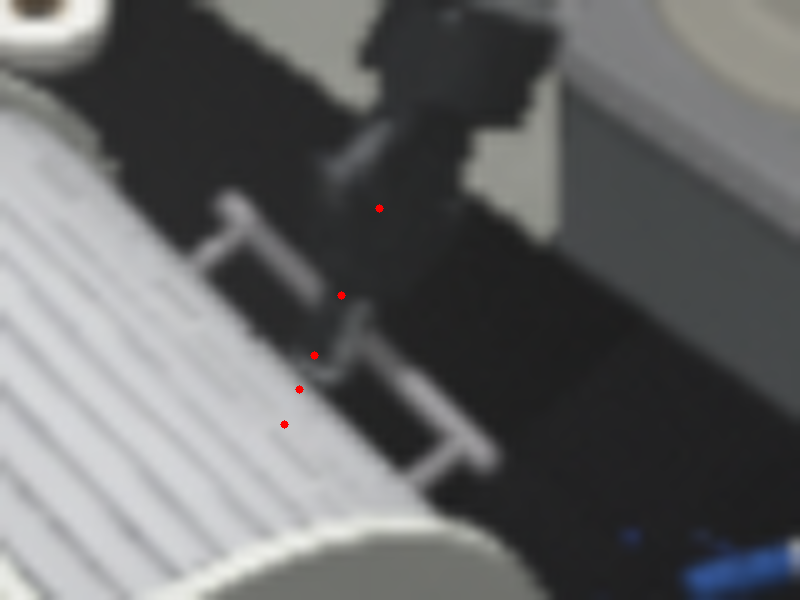

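Run:
```python
import numpy as np
from scipy.optimize import least_squares
D=[(5.011,10.035,90,.5497,.2042),(-17.02,.89,90,.3596,.300),(-48.51,-51.59,47.8,.5114,.109)]
def f(t):
    a,L2,L3,h,T,e=t; o=[]
    for j2,j3,ph,r,z in D:
        j2,j3,ph=np.radians([j2,j3,ph]); b=j2-j3
        o+=[a+L2*np.sin(j2)+L3*np.cos(b)+e*np.sin(b)+T*np.cos(ph)-r, h+L2*np.cos(j2)-L3*np.sin(b)+e*np.cos(b)-T*np.sin(ph)-z]
    return o
r=least_squares(f,[0,.36,.35,.3,.3,0]);print(r.x,r.cost)
r=least_squares(lambda t:f(list(t)+[0]),[0,.36,.35,.3,.3]);print(r.x,r.fun)
```

```text
[-4.90315941e-04  4.16819524e-01  5.19170294e-01  1.56905596e-01
  4.51996833e-01  3.87483765e-02] 1.727665789711797e-18
[-0.00727561  0.4398372   0.52080717  0.20772648  0.48813479] [ 2.49136048e-04 -8.43535742e-04 -4.91290663e-05  3.25207678e-04
 -2.00005170e-04  5.18328921e-04]
```

```bash
cat >> h.py <<'E'
KP=[-4.90315941e-04,4.16819524e-01,5.19170294e-01,1.56905596e-01,4.51996833e-01,3.87483765e-02]
def ikp(r,z,phi):
    from scipy.optimize import fsolve
    a,L2,L3,h,T,e=KP; f=np.radians(phi); rw=r-T*np.cos(f)-a; zw=z+T*np.sin(f)-h
    L=np.hypot(L3,e); de=np.arctan2(e,L3); D=np.hypot(rw,zw)
    c=(D*D-L2*L2-L*L)/(2*L2*L)
    if abs(c)>1: return None
    # angles measured from horizontal, elbow-up; upper arm elev = 90-j2 ; forearm elev = -(b)+de
    g=np.arccos(c); elev=np.arctan2(zw,rw); ua=elev+np.arctan2(L*np.sin(g),L2+L*np.cos(g)); fa=ua-g
    j2=90-np.degrees(ua); b=np.degrees(de-fa); j3=j2-b; j4=phi-b
    return np.round([j2,j3,j4],1)
E
python3 - <<'E'
from h import *
print(ikp(.5497,.2042,90),ikp(.3596,.3,90),ikp(.5114,.109,47.8))
for q in [.08,.3,.6,.9,1.2,1.5]:
    for phi in [50,60,65,70,80,90]:
        B=s2w(bar(q))[0]; r=np.hypot(B[0],B[1]); f=np.radians(phi)
        print(q,phi,r.round(3),ikp(r+.041*np.cos(f),B[2]-.041*np.sin(f),phi),ikp(r-.05*np.cos(f),B[2]+.05*np.sin(f),phi))
E
```

```text
[ 5. 10. 95.] [-17.    0.9 107.9] [-48.5 -51.6  44.7]
0.08 50 0.464 [-50.2 -52.4  47.8] [-59.5 -47.7  61.8]
0.08 60 0.464 [-39.  -42.9  56. ] [-45.1 -37.   68.1]
0.08 65 0.464 [-33.5 -38.2  60.3] [-38.4 -31.7  71.7]
0.08 70 0.464 [-28.2 -33.6  64.6] [-32.  -26.4  75.6]
0.08 80 0.464 [-17.8 -24.4  73.4] [-19.4 -15.7  83.7]
0.08 90 0.464 [ -7.7 -15.4  82.3] [-7.3 -5.  92.3]
0.3 50 0.481 [-46.4 -46.4  50. ] [-54.3 -41.5  62.8]
0.3 60 0.481 [-35.8 -36.8  58.9] [-40.9 -30.6  70.3]
0.3 65 0.481 [-30.6 -32.1  63.5] [-34.5 -25.1  74.4]
0.3 70 0.481 [-25.4 -27.4  68.1] [-28.3 -19.7  78.6]
0.3 80 0.481 [-15.3 -18.   77.3] [-16.1  -8.7  87.4]
0.3 90 0.481 [-5.3 -8.8 86.6] [-4.1  2.5 96.5]
0.6 50 0.518 [-39.2 -38.   51.3] [-46.3 -33.2  63. ]
0.6 60 0.518 [-29.4 -28.1  61.4] [-33.8 -21.7  72.1]
0.6 65 0.518 [-24.5 -23.1  66.4] [-27.7 -15.9  76.8]
0.6 70 0.518 [-19.6 -18.2  71.4] [-21.6 -10.   81.6]
0.6 80 0.518 [-9.8 -8.3 81.5] [-9.6  1.9 91.5]
0.6 90 0.518 [ 0.1  1.6 91.5] [  2.5  14.3 101.8]
0.9 50 0.567 [-31.  -29.9  51.2] [-37.7 -25.6  62. ]
0.9 60 0.567 [-21.8 -19.4  62.4] [-25.8 -13.2  72.6]
0.9 65 0.567 [-17.1 -14.1  68. ] [-19.9  -6.9  78. ]
0.9 70 0.567 [-12.3  -8.8  73.5] [-13.9  -0.4  83.5]
0.9 80 0.567 [-2.5  2.1 84.6] [-1.6 13.1 94.7]
0.9 90 0.567 [ 7.5 13.2 95.6] [ 11.2  27.7 106.5]
1.2 50 0.624 [-22.5 -22.5  49.9] [-29.1 -19.1  60.1]
1.2 60 0.624 [-13.7 -11.4  62.3] [-17.7  -5.7  72. ]
1.2 65 0.624 [-9.  -5.7 68.4] [-11.7   1.3  78.1]
1.2 70 0.624 [-4.3  0.2 74.4] [-5.7  8.6 84.2]
1.2 80 0.624 [ 5.7 12.4 86.6] [ 7.2 24.2 97. ]
1.2 90 0.624 [16.4 25.4 99. ] [ 21.6  42.7 111.1]
1.5 50 0.683 [-14.  -16.4  47.7] [-21.  -13.9  57.1]
1.5 60 0.683 [-5.6 -4.5 61.1] [-9.9  0.5 70.3]
1.5 65 0.683 [-1.   1.7 67.7] [-3.9  8.1 77.1]
1.5 70 0.683 [ 3.9  8.1 74.3] [ 2.3 16.3 83.9]
1.5 80 0.683 [14.3 22.  87.7] [16.2 34.6 98.5]
1.5 90 0.683 [ 26.   37.8 101.8] [ 34.4  60.7 116.4]
```

Run:
```python
from h import *
T=[]
p0=cur()[0]; 
for i in range(1,4): T.append(pose(p0+[-.01*i,0,.03*i],9.7,47.8+3*i))
a=T[-1][0]
t,_=push(.09,9.7,65,.004,-.02)
for i in range(1,6): T.append(pose(a+(t-a)*i/5,9.7,56.8+8.2*i/5))
T+=[T[-1]]*3
for t in T: 
  print(t[0].round(3),w2s(t[0])[0].round(3))
rows(T,[0]*3+[.38]*8)
```

```text
[0.494 0.086 0.139] [-0.157  0.012  0.139]
[0.484 0.086 0.169] [-0.167  0.011  0.169]
[0.474 0.086 0.199] [-0.176  0.009  0.199]
[0.468 0.084 0.188] [-0.182  0.007  0.188]
[0.463 0.082 0.178] [-0.187  0.004  0.178]
[0.457 0.08  0.167] [-0.193  0.002  0.167]
[0.451 0.078 0.157] [-0.198 -0.001  0.157]
[0.446 0.077 0.146] [-0.204 -0.004  0.146]
[0.446 0.077 0.146] [-0.204 -0.004  0.146]
[0.446 0.077 0.146] [-0.204 -0.004  0.146]
[0.446 0.077 0.146] [-0.204 -0.004  0.146]
[[-29,13,-2,0.0,-0.0,-0.053,0],[-58,26,-3,0.0,-0.0,-0.105,0],[-87,39,-5,0.0,-0.0,-0.157,0],[-83,27,-4,0.0,-0.0,-0.186,0.38],[-79,16,-3,0.0,-0.0,-0.215,0.38],[-75,4,-3,0.0,-0.0,-0.243,0.38],[-71,-7,-2,0.0,-0.0,-0.272,0.38],[-68,-19,-1,0.0,-0.0,-0.3,0.38],[-68,-19,-1,0.0,-0.0,-0.3,0.38],[-68,-19,-1,0.0,-0.0,-0.3,0.38],[-68,-19,-1,0.0,-0.0,-0.3,0.38]]
```

{"api": "apply_moves", "payload": {
  "rows": [
    [[-29,13,-2,0,0,-0.053,0],[-58,26,-3,0,0,-0.105,0],[-87,39,-5,0,0,-0.157,0],[-83,27,-4,0,0,-0.186,0.38],[-79,16,-3,0,0,-0.215,0.38],[-75,4,-3,0,0,-0.243,0.38],[-71,-7,-2,0,0,-0.272,0.38],[-68,-19,-1,0,0,-0.3,0.38],[-68,-19,-1,0,0,-0.3,0.38],[-68,-19,-1,0,0,-0.3,0.38]]
  ]
}}

```text
time: 4.65
ee_pos: [0.4451, 0.0766, 0.1462]
tcp_rot: [90.0, 65.0, 9.7]
wrist_force: [-0.1, 0.1, 0.1]
opening: 0.0324
```

Run:
```python
from shot import *
P=shot(["wrist"],3); p=P["wrist"]
o=get_obs();print(o['q'].round(2),o['ee_pos'].round(4),w2s(o['ee_pos']),o['tcp_rot'],o['wrist_force'],o['opening'])
W=cloud(p); t,M,_=cur()
for uv in [(200,120),(195,150),(260,230)]: pass
B=s2w(bar(.09))[0]; print("bar in tool",((B-t)@M).round(4))
L=(W.reshape(-1,3)-t)@M; Z=L.reshape(W.shape)
m=(abs(L[:,2])<.02)&(abs(L[:,1])<.06)&(L[:,0]<.0)&(L[:,0]>-.06)
for y0 in range(-40,40,4):
    k=m&(L[:,1]>y0/1e3)&(L[:,1]<(y0+4)/1e3); print(y0,k.sum(),L[k][:,0].max().round(4) if k.any() else '')
```

```text
[ 9.800e+00 -3.768e+01 -3.426e+01  6.838e+01 -4.000e-02  9.008e+01] [0.4453 0.0767 0.1467] [[-0.20379329 -0.00368652  0.14667732]] [89.98650984 64.9522073   9.69825384] [ 0.04722296 -0.25154464 -0.65585938] 0.032182002834135394
bar in tool [0.0205 0.004  0.0001]
-40 0 
-36 0 
-32 86 -0.0349
-28 214 -0.0323
-24 172 -0.0293
-20 518 -0.0265
-16 98 -0.0278
-12 0 
-8 0 
-4 0 
0 0 
4 0 
8 0 
12 0 
16 598 -0.0265
20 199 -0.0293
24 197 -0.032
28 103 -0.0337
32 0 
36 0
```

View pics/wrist3.png

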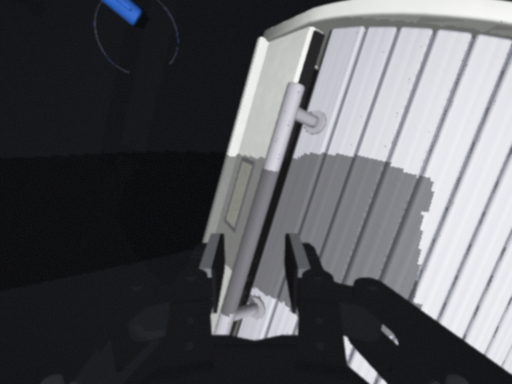

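{"api": "apply_moves", "payload": {
  "rows": [
    [[15,0,0,0,0,0,0.38],[30,0,0,0,0,0,0.38],[45,0,0,0,0,0,0.38],[56,0,0,0,0,0,0.38],[56,0,0,0,0,0,0.38],[56,2,0,0,0,0,0.2],[56,4,0,0,0,0,0.0],[56,4,0,0,0,0,0.0],[56,4,0,0,0,0,0.0]]
  ],
  "newtons": 25
}}

```text
time: 5.6
ee_pos: [0.4702, 0.0809, 0.0972]
tcp_rot: [90.0, 65.2, 9.7]
wrist_force: [-17.3, -2.9, 4.6]
opening: 0.0154
```

Run:
```python
from shot import *
P=shot(["wrist"],4); p=P["wrist"]
o=get_obs();print(o['q'].round(2),o['ee_pos'].round(4),w2s(o['ee_pos']),o['tcp_rot'],o['wrist_force'],o['opening'])
```

```text
[ 9.790e+00 -3.388e+01 -3.763e+01  6.145e+01 -4.000e-02  9.010e+01] [0.4702 0.0809 0.0972] [[-0.17978061  0.00402948  0.09723297]] [90.00412838 65.19435184  9.68243183] [-18.48630207  -3.15806274   5.20243941] 0.015606325628590986
```

View pics/wrist4.png

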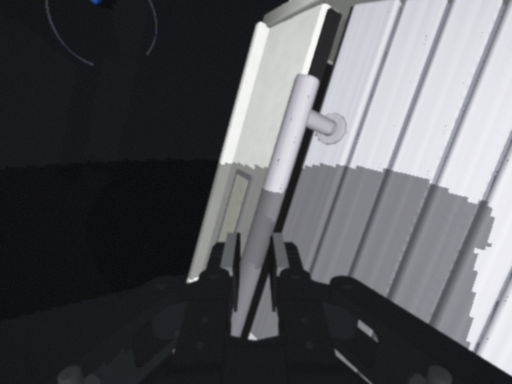

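Run:
```python
from h import *
t,M,o=cur(); b=M.T@RS[:,1]; print("bar dir in tool",b, np.arctan2(-b[1],-b[2]) , np.arctan2(b[1],b[2])); print(((s2w(bar(.09))[0]-t)@M).round(4))
```

```text
bar dir in tool [ 0.12910517  0.27926831 -0.95149412] -0.28548750550257396 2.8561051480872193
[-0.035   0.0019  0.0001]
```

{"api": "apply_moves", "payload": {
  "rows": [
    [[0,-1,0,0,0,0,0.3],[0,-1,0,0.1,0,0,0.3],[0,-1,0,0.2,0,0,0.3],[0,0,0,0.286,0,0,0.3],[0,0,0,0.286,0,0,0.3],[0,0,0,0.286,0,0,0.0],[0,0,0,0.286,0,0,0.0],[0,0,0,0.286,0,0,0.0]]
  ],
  "newtons": 25
}}

```text
time: 6.45
ee_pos: [0.4695, 0.081, 0.0973]
tcp_rot: [106.3, 65.3, 9.8]
wrist_force: [-6.0, 0.7, 3.3]
opening: 0.0104
```

Run:
```python
from shot import *
P=shot(["wrist"],5); p=P["wrist"]
o=get_obs();print(o['q'].round(2),o['ee_pos'].round(4),w2s(o['ee_pos']),o['wrist_force'],o['opening'])
t,M,o=cur();print(M.round(3)); print(RS.T@M)
```

```text
[ 9.8000e+00 -3.3910e+01 -3.7610e+01  6.1540e+01 -1.0000e-02  1.0635e+02] [0.4695 0.081  0.0973] [[-0.18041311  0.00412037  0.09728501]] [-6.3387875   0.70320866  2.82098371] 0.011036619869810003
[[ 0.413  0.907 -0.089]
 [ 0.071 -0.129 -0.989]
 [-0.908  0.402 -0.118]]
[[ 0.39810799  0.91575331  0.05390643]
 [ 0.12951506  0.00206531 -0.9915753 ]
 [-0.9081497   0.40173575 -0.11778163]]
```

View pics/wrist5.png

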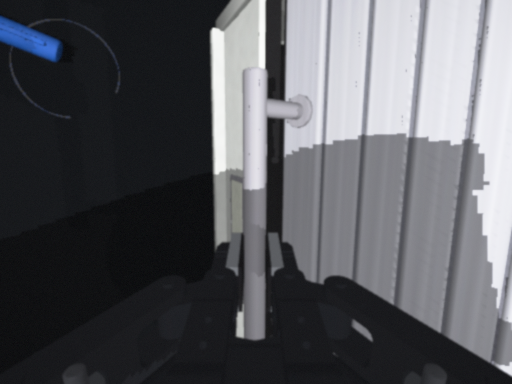

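```bash
cat > arc.py <<'E'
from h import *
def arc(q0,q1,n,dphi,g=0,hold=2):
    t,M,o=cur(); Ms=RS.T@M; ts=w2s(t)[0]
    B0=np.array(bar(q0)); off=ts-B0
    print("off in tool",(off@Ms).round(4))
    T=[]
    for i in range(1,n+1):
        f=i/n; q=q0+(q1-q0)*f
        Ry=R.from_euler('y',dphi*f,degrees=True).as_matrix()
        p=np.array(bar(q))+Ry@off; T.append((s2w(p)[0],RS@Ry@Ms))
    T+=[T[-1]]*hold
    return rows(T,[g]*len(T))
E
python3 - <<'E'
from arc import *
arc(.083,.85,14,5)
E
```

```text
off in tool [ 0.0336 -0.0014  0.0002]
[[-8,7,-1,0.001,0.0,-0.006,0],[-16,15,-2,0.002,0.0,-0.012,0],[-23,24,-3,0.002,0.0,-0.019,0],[-29,32,-4,0.003,0.0,-0.025,0],[-35,41,-5,0.004,0.0,-0.031,0],[-41,51,-5,0.005,0.0,-0.037,0],[-46,60,-6,0.006,0.0,-0.043,0],[-51,70,-6,0.006,0.0,-0.049,0],[-55,81,-7,0.007,0.0,-0.056,0],[-58,91,-7,0.008,0.0,-0.062,0],[-61,101,-8,0.009,0.0,-0.068,0],[-63,112,-8,0.01,0.0,-0.074,0],[-65,123,-8,0.01,0.0,-0.08,0],[-66,134,-8,0.011,0.0,-0.087,0],[-66,134,-8,0.011,0.0,-0.087,0],[-66,134,-8,0.011,0.0,-0.087,0]]
```

{"api": "apply_moves", "payload": {
  "rows": [
    [[-8,7,-1,0,0,-0.006,0],[-16,15,-2,0,0,-0.012,0],[-23,24,-3,0,0,-0.019,0],[-29,32,-4,0,0,-0.025,0],[-35,41,-5,0,0,-0.031,0],[-41,51,-5,0,0,-0.037,0],[-46,60,-6,0,0,-0.043,0],[-51,70,-6,0.005,0,-0.049,0],[-55,81,-7,0.007,0,-0.056,0],[-58,91,-7,0.008,0,-0.062,0],[-61,101,-8,0.009,0,-0.068,0],[-63,112,-8,0.01,0,-0.074,0],[-65,123,-8,0.01,0,-0.08,0],[-66,134,-8,0.011,0,-0.087,0],[-66,134,-8,0.011,0,-0.087,0]]
  ]
}}

```text
time: 8.0
ee_pos: [0.5657, 0.067, 0.2135]
tcp_rot: [110.7, 69.9, 14.0]
wrist_force: [-0.8, 0.9, 6.6]
opening: 0.011
```

Run:
```python
from shot import *
P=shot(["wrist"],6); p=P["wrist"]
o=get_obs();print(o['q'].round(2),o['ee_pos'].round(4),w2s(o['ee_pos']),o['wrist_force'],o['opening'])
t,M,_=cur(); W=cloud(p); L=(W.reshape(-1,3)-t)@M
print(w2s(t-M[:,0]*.0336+M[:,1]*.0014), bar(.85))
```

```text
[  5.11 -13.89  -9.73  74.21   3.03 102.41] [0.5655 0.0671 0.2134] [[-0.08340905  0.00405582  0.21344518]] [0.65234745 0.4222825  4.42480681] 0.0107110010131269
[[-0.09280853 -0.00030874  0.24543769]] [np.float64(-0.09388452947568611), 0, np.float64(0.2439852636332459)]
```

View pics/wrist6.png

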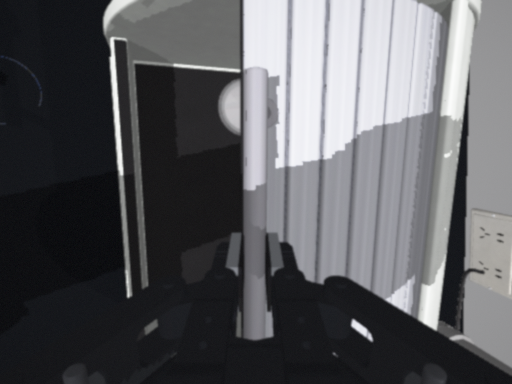

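Run:
```python
from arc import *
arc(.85,1.52,14,6)
```

```text
off in tool [0.0325 0.0001 0.0002]
[[-1,9,0,0.001,0.0,-0.007,0],[-2,19,0,0.002,0.0,-0.015,0],[-2,28,0,0.003,0.0,-0.022,0],[-2,38,0,0.004,0.0,-0.03,0],[-2,47,0,0.005,0.0,-0.037,0],[-1,57,0,0.006,0.0,-0.044,0],[1,66,0,0.007,0.0,-0.052,0],[3,75,1,0.008,0.0,-0.059,0],[5,84,1,0.009,0.0,-0.067,0],[8,93,1,0.01,0.0,-0.074,0],[11,102,2,0.011,0.0,-0.082,0],[15,111,2,0.012,0.0,-0.089,0],[19,120,3,0.013,0.0,-0.096,0],[24,128,4,0.014,0.0,-0.104,0],[24,128,4,0.014,0.0,-0.104,0],[24,128,4,0.014,0.0,-0.104,0]]
```

{"api": "apply_moves", "payload": {
  "rows": [
    [[-1,9,0,0,0,-0.007,0],[-2,19,0,0.002,0,-0.015,0],[-2,28,0,0.003,0,-0.022,0],[-2,38,0,0.004,0,-0.03,0],[-2,47,0,0.005,0,-0.037,0],[-1,57,0,0.006,0,-0.044,0],[1,66,0,0.007,0,-0.052,0],[3,75,1,0.008,0,-0.059,0],[5,84,1,0.009,0,-0.067,0],[8,93,1,0.01,0,-0.074,0],[11,102,2,0.011,0,-0.082,0],[15,111,2,0.012,0,-0.089,0],[19,120,3,0.013,0,-0.096,0],[24,128,4,0.014,0,-0.104,0],[24,128,4,0.014,0,-0.104,0]]
  ]
}}

```text
time: 9.55
ee_pos: [0.6892, 0.0493, 0.2321]
tcp_rot: [120.5, 75.6, 23.5]
wrist_force: [-29.0, 1.9, 12.7]
opening: 0.0108
```

Run:
```python
from shot import *
P=shot(["wrist"],7); p=P["wrist"]
o=get_obs();print(o['q'].round(2),o['ee_pos'].round(4),w2s(o['ee_pos']),o['wrist_force'],o['opening'])
t,M,_=cur()
print(w2s(t-M[:,0]*.0325), bar(1.5))
```

```text
[ 1.71 10.21 17.38 83.72  5.28 99.38] [0.6892 0.0493 0.2321] [[0.04155434 0.00417588 0.23211576]] [-27.17373137   2.67586451  11.44227507] 0.01061892515658417
[[ 3.46560656e-02 -6.94225529e-05  2.63590213e-01]] [np.float64(0.034184681933662635), 0, np.float64(0.26410099330361736)]
```

View pics/wrist7.png

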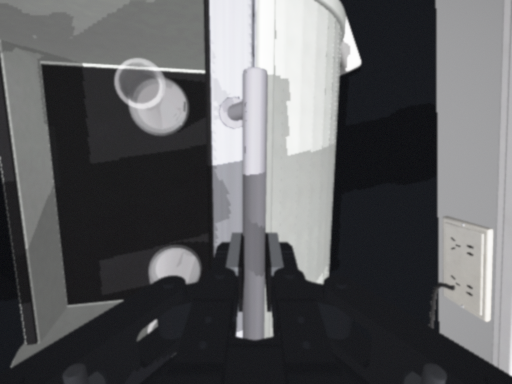

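{"api": "apply_moves", "payload": {
  "rows": [
    [[0,-1,0,0,0,0,0],[0,-1,0,0,0,0,0.3],[0,-1,0,0,0,0,0.35],[-15,-1,0,0,0,0,0.35],[-40,-1,0,0,0,0,0.35],[-70,-1,0,0,0,0,0.4],[-100,-15,0,0,0,0,0.5],[-110,-40,0,0,0,0,0.5],[-110,-80,0,0,0,0,0.5]]
  ]
}}

```text
time: 10.5
ee_pos: [0.5872, 0.0487, 0.3241]
tcp_rot: [120.1, 75.4, 23.0]
wrist_force: [0.6, 0.6, 0.7]
opening: 0.0426
```

Run:
```python
from shot import *
P=shot(["scene","wrist"],8); p=P["scene"]
o=get_obs();print(o['q'].round(2),o['ee_pos'].round(4),o['tcp_rot'],o['opening'],o['wrist_force'])
for n in P:
  for l in ["stored_flask_a_mid","pull_bar","sample_mid"]:
    for d in cams.find_in(l,P[n])[:4]: print(n,l,d, w2s(d["at"]).round(3))
cv2.imwrite("pics/s8z.png",cv2.resize(P["scene"]["pixels"][110:260,150:350,::-1],(800,600),interpolation=cv2.INTER_CUBIC))
# stopper axis
im=P["scene"]["pixels"].astype(int)[215:235,270:292]; m=im.min(-1)>150; v,u=np.nonzero(m); print("stopper px",u.mean()+270,v.mean()+215,m.sum())
W=cloud(p); print(np.median(W[215:235,270:292][m],0))
```

```text
[ 2.06 -1.07 15.67 93.32  5.2  99.69] [0.5826 0.0493 0.322 ] [120.50645456  75.62227513  23.48893653] 0.04276437883472841 [ 1.31451224 -0.24504203 -0.50627314]
scene stored_flask_a_mid {'at': [0.6955, 0.0797, 0.1583], 'confidence': 0.49} [[0.043 0.035 0.158]]
scene pull_bar {'at': [0.6821, 0.0636, 0.2355], 'confidence': 0.69} [[0.032 0.017 0.236]]
scene sample_mid {'at': [0.4743, 0.6244, 0.0667], 'confidence': 0.91} [[-0.254  0.543  0.067]]
scene sample_mid {'at': [0.3875, 0.6931, 0.0694], 'confidence': 0.84} [[-0.349  0.598  0.069]]
scene sample_mid {'at': [0.6119, 0.3639, 0.0732], 'confidence': 0.83} [[-0.08   0.304  0.073]]
scene sample_mid {'at': [0.6826, 0.064, 0.2339], 'confidence': 0.33} [[0.033 0.018 0.234]]
wrist stored_flask_a_mid {'at': [0.6183, 0.1509, 0.0995], 'confidence': 0.58} [[-0.043  0.095  0.1  ]]
wrist pull_bar {'at': [0.6746, 0.0808, 0.2317], 'confidence': 0.68} [[0.023 0.033 0.232]]
stopper px 280.3421052631579 226.39473684210526 38
[0.60083895 0.35892168 0.15505528]
```

View pics/s8z.png

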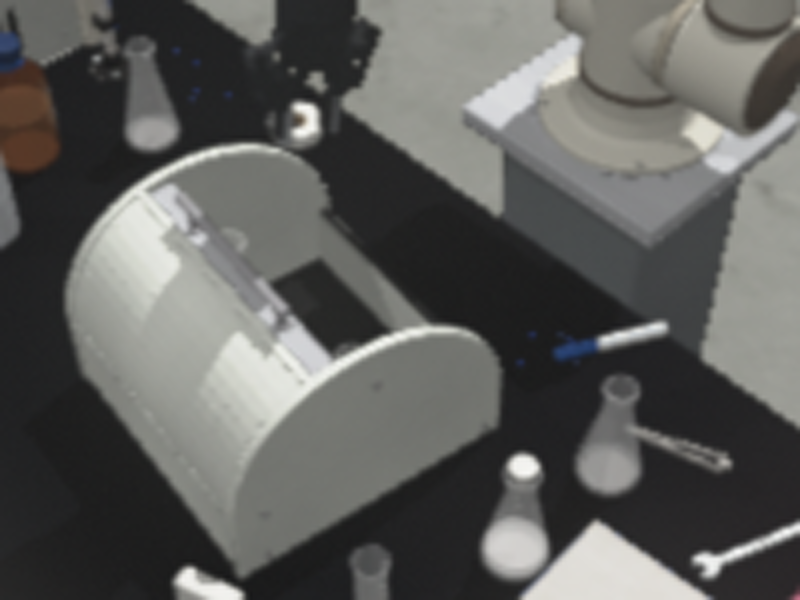

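View pics/wrist8.png

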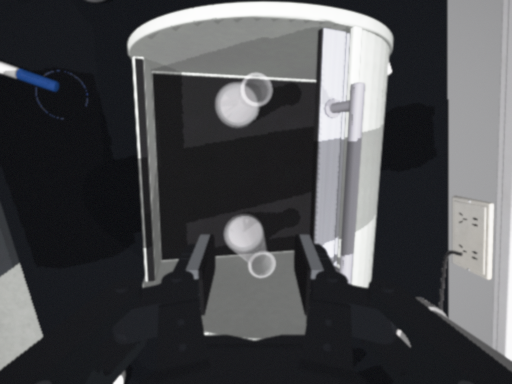

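Run:
```python
import pickle
from h import *
p=pickle.load(open("p8.pkl","rb"))["wrist"];W=cloud(p);t,M,o=cur()
L=((W-t)@M)
for r in range(330,384,6): print(r,L[r,256].round(3),L[r,200].round(3),L[r,170].round(3))
for r in range(232,330,8): print(r,[L[r,c].round(3) for c in (205,195,310)])
# sample
P=pickle.load(open("p8.pkl","rb"))["scene"]
def back(p,u,v,z):
    Rm=R.from_euler('xyz',p["attitude"],degrees=True).as_matrix()
    d=Rm@np.array([(u-p["cx"])/p["fx"],-(v-p["cy"])/p["fy"],-1]); e=np.array(p["eye"]); return e+d*(z-e[2])/d[2]
print("stopper",back(P,280.3,226.4,.153))
print("a base",w2s(back(p,237,104,.018)),"rim",w2s(back(p,257,88,.168)),"b base",w2s(back(p,244,233,.018)),"rim",w2s(back(p,262,265,.159)))
for z in (.075,.09,.1,.25,.3): print(z,ikp(.7015,z,90),ikp(.6,z,90))
```

```text
330 [ 0.082 -0.005  0.156] [-0.106 -0.021 -0.016] [-0.105 -0.029 -0.015]
336 [ 0.072 -0.005  0.155] [-0.108 -0.02  -0.016] [-0.108 -0.028 -0.016]
342 [-0.103 -0.006 -0.009] [-0.11  -0.02  -0.015] [-0.109 -0.028 -0.015]
348 [-0.106 -0.006 -0.009] [-0.112 -0.02  -0.015] [-0.112 -0.027 -0.016]
354 [-0.108 -0.006 -0.01 ] [-0.114 -0.019 -0.016] [nan nan nan]
360 [-0.11  -0.006 -0.01 ] [-0.114 -0.019 -0.015] [-0.114 -0.027 -0.015]
366 [-0.111 -0.006 -0.009] [-0.119 -0.018 -0.017] [-0.117 -0.026 -0.016]
372 [-0.113 -0.006 -0.009] [-0.12  -0.018 -0.018] [-0.119 -0.025 -0.016]
378 [-0.115 -0.006 -0.01 ] [-0.122 -0.018 -0.018] [-0.122 -0.024 -0.018]
232 [array([ 0.278, -0.09 ,  0.134]), array([ 0.276, -0.106,  0.133]), array([0.102, 0.05 , 0.052])]
240 [array([-0.04 , -0.031, -0.01 ]), array([ 0.272, -0.106,  0.146]), array([-0.04 ,  0.021, -0.01 ])]
248 [array([-0.048, -0.029, -0.009]), array([-0.048, -0.034, -0.009]), array([-0.048,  0.02 , -0.009])]
256 [array([-0.055, -0.028, -0.009]), array([-0.056, -0.032, -0.01 ]), array([-0.056,  0.018, -0.01 ])]
264 [array([-0.059, -0.028, -0.008]), a
[... 627 characters left out ...]
y([-0.099, -0.023, -0.016]), array([-0.098,  0.01 , -0.015])]
320 [array([ 0.098, -0.062,  0.157]), array([-0.101, -0.023, -0.015]), array([-0.102,  0.01 , -0.015])]
328 [array([ 0.084, -0.059,  0.156]), array([-0.105, -0.022, -0.015]), array([-0.105,  0.009, -0.015])]
stopper [0.60156574 0.35830921 0.153     ]
a base [[-0.02841423  0.10143024  0.018     ]] rim [[-0.02982789  0.09990791  0.168     ]] b base [[-0.01689754 -0.11288411  0.018     ]] rim [[-0.01952735 -0.11063606  0.159     ]]
0.075 [25.8 21.  85.2] [11.3  2.7 81.5]
0.09 [25.8 22.6 86.8] [11.1  4.2 83.1]
0.1 [25.9 23.8 87.9] [11.1  5.3 84.2]
0.25 [ 31.4  48.4 107. ] [ 13.8  25.1 101.4]
0.3 [ 37.4  63.6 116.2] [ 16.4  34.2 107.8]
```

Run:
```python
import pickle
from h import *
P=pickle.load(open("p8.pkl","rb"))["scene"]; W=cloud(P)
V=W.reshape(-1,3); m=(V[:,0]>.64)&(V[:,0]<1)&(V[:,1]>.26)&(V[:,1]<.45)&(V[:,2]>.12)
print(V[m].min(0),V[m].max(0),np.median(V[m],0),m.sum())
t,M,o=cur()
T=[]
n=8
r0,ps0=np.hypot(t[0],t[1]),np.degrees(np.arctan2(t[1],t[0]))
M0=M
for i in range(1,n+1):
    f=i/n; psi=ps0+(30.8-ps0)*f; r=r0+(.62-r0)*f
    p,Mt=cyl(r,psi,.322-.03*f)
    rv=R.from_matrix(M0.T@Mt0).as_rotvec() if 0 else None
    T.append((p,Mt))
Mend=T[-1][1]; rv=R.from_matrix(M0.T@Mend).as_rotvec(); print(np.degrees(rv))
T=[(p,M0@R.from_rotvec(rv*(i+1)/n).as_matrix()) for i,(p,_) in enumerate(T)]
T+=[cyl(.66,30.8,.275),cyl(.70,30.8,.255),cyl(.7002,30.8,.24),cyl(.7002,30.8,.24)]
print(cyl(.7002,30.8,.24)[0])
rows(T,[.7]*len(T))
```

```text
[0.6437112  0.34878033 0.12074463] [0.81570095 0.44957435 0.22153113] [0.8050219  0.36823247 0.18497321] 177
[-37.64608999  -2.91923359 -14.42275841]
[0.60144372 0.35853241 0.24      ]
[[7,-5,-33,-0.082,-0.006,-0.031,0.7],[13,-12,-66,-0.164,-0.013,-0.063,0.7],[19,-22,-98,-0.246,-0.019,-0.094,0.7],[25,-33,-131,-0.329,-0.025,-0.126,0.7],[30,-46,-163,-0.411,-0.032,-0.157,0.7],[35,-60,-194,-0.493,-0.038,-0.189,0.7],[39,-77,-225,-0.575,-0.045,-0.22,0.7],[43,-96,-255,-0.657,-0.051,-0.252,0.7],[69,-69,-277,-0.657,-0.051,-0.252,0.7],[98,-42,-298,-0.657,-0.051,-0.252,0.7],[113,-46,-296,-0.657,-0.051,-0.252,0.7],[113,-46,-296,-0.657,-0.051,-0.252,0.7]]
```

{"api": "apply_moves", "payload": {
  "rows": [
    [[7,-5,-33,-0.082,-0.006,-0.031,0.7],[13,-12,-66,-0.164,-0.013,-0.063,0.7],[19,-22,-98,-0.246,-0.019,-0.094,0.7],[25,-33,-131,-0.329,-0.025,-0.126,0.7],[30,-46,-163,-0.411,-0.032,-0.157,0.7],[35,-60,-194,-0.493,-0.038,-0.189,0.7],[39,-77,-225,-0.575,-0.045,-0.22,0.7],[43,-96,-255,-0.657,-0.051,-0.252,0.7],[69,-69,-277,-0.657,-0.051,-0.252,0.7],[98,-42,-298,-0.657,-0.051,-0.252,0.7],[113,-46,-296,-0.657,-0.051,-0.252,0.7],[113,-46,-296,-0.657,-0.051,-0.252,0.7]]
  ]
}}

```text
time: 12.1
ee_pos: [0.6018, 0.3586, 0.2333]
tcp_rot: [-90.3, 89.5, -149.5]
wrist_force: [-1.2, -1.2, -0.1]
opening: 0.0599
```

Run:
```python
from shot import *
o=get_obs();print(o['q'].round(2),o['ee_pos'].round(4),o['tcp_rot'],o['opening'])
P=shot(["wrist"],9); p=P["wrist"]; t,M,o=cur()
for d in cams.find_in("sample_mid",p)[:3]: print(d)
W=cloud(p);V=W.reshape(-1,3); m=(V[:,2]>.135)&(V[:,2]<.165)&(np.hypot(V[:,0]-.6016,V[:,1]-.358)<.03)
print(m.sum(),V[m].min(0),V[m].max(0))
L=(V-t)@M; k=(abs(L[:,1])<.05)&(L[:,0]<0)&(L[:,0]>-.06); print("tip",np.percentile(L[k][:,0],[95,99,100]))
```

```text
[ 30.79  30.26  44.91 105.15   0.    89.99] [0.6018 0.3586 0.2333] [ -90.3058145    89.49942703 -149.50358558] 0.05986588575333982
{'at': [0.5924, 0.3627, 0.0917], 'confidence': 0.69}
1064 [0.5832446  0.3362139  0.13596245] [0.61870929 0.37171333 0.15673726]
tip [-0.03158886 -0.02842081 -0.02581706]
```

View pics/wrist9.png

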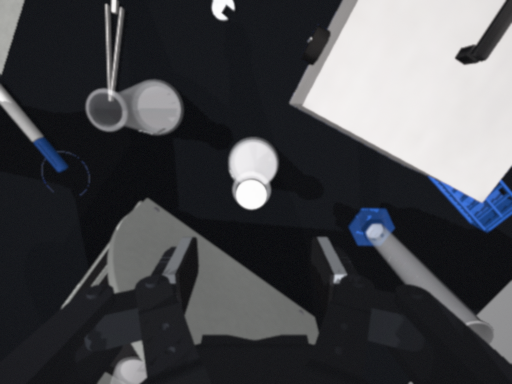

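Run:
```python
import pickle,cv2
from h import *
p=pickle.load(open("p9.pkl","rb"))["wrist"];W=cloud(p);V=W.reshape(-1,3);t,M,o=cur()
m=(V[:,2]>.15)&(V[:,2]<.16)&(np.hypot(V[:,0]-.6016,V[:,1]-.358)<.03); A=V[m]
(c,r)=cv2.minEnclosingCircle((A[:,:2]*1000).astype(np.float32)); print(c,r,A.mean(0),len(A))
m=(V[:,2]>.136)&(V[:,2]<.148)&(np.hypot(V[:,0]-.6016,V[:,1]-.358)<.03); A=V[m]
(c2,r)=cv2.minEnclosingCircle((A[:,:2]*1000).astype(np.float32)); print(c2,r,A.mean(0))
for z in (.215,.15,.1,.073): 
    rr=np.hypot(*c)/1000; print(rr,((cyl(rr,np.degrees(np.arctan2(c[1],c[0])),z)[0]-t)@M*1000).round(1), R.from_matrix(M.T@cyl(rr,30.8,z)[1]).as_rotvec())
```

```text
(601.1331176757812, 353.8685607910156) 13.584541320800781 [0.60073199 0.35460291 0.15441253] 696
(601.0206298828125, 354.1741943359375) 18.00474739074707 [0.59767233 0.35997193 0.1406419 ]
0.6975557207011561 [25.1 -1.9  3.6] [-2.25759116e-04 -6.92792304e-05  6.24367836e-04]
0.6975557207011561 [90.1 -1.9  3.6] [-2.25759116e-04 -6.92792304e-05  6.24367836e-04]
0.6975557207011561 [140.1  -1.9   3.6] [-2.25759116e-04 -6.92792304e-05  6.24367836e-04]
0.6975557207011561 [167.1  -1.8   3.6] [-2.25759116e-04 -6.92792304e-05  6.24367836e-04]
```

{"api": "apply_moves", "payload": {
  "rows": [
    [[20,-2,4,0,0,0,0.7],[50,-2,4,0,0,0,0.7],[80,-2,4,0,0,0,0.7],[110,-2,4,0,0,0,0.7],[135,-2,4,0,0,0,0.7],[155,-2,4,0,0,0,0.7],[166,-2,4,0,0,0,0.7],[166,-2,4,0,0,0,0.7]]
  ]
}}

```text
time: 13.0
ee_pos: [0.601, 0.3531, 0.0753]
tcp_rot: [106.5, 90.0, 47.2]
wrist_force: [-0.4, -0.8, -0.2]
opening: 0.0598
```

Run:
```python
from shot import *
o=get_obs();print(o['ee_pos'].round(4),o['wrist_force'],o['opening'])
P=shot(["wrist"],10); p=P["wrist"]
```

```text
[0.601  0.3531 0.0753] [-0.44196587 -0.75205872 -0.15560415] 0.05980527845828635
```

View pics/wrist10.png

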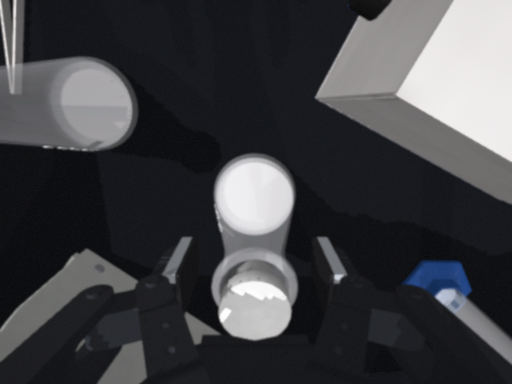

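{"api": "apply_moves", "payload": {
  "rows": [
    [[0,0,0,0,0,0,0.4],[0,0,0,0,0,0,0.2],[0,0,0,0,0,0,0.1],[0,0,0,0,0,0,0.1],[0,0,0,0,0,0,0.1]]
  ],
  "newtons": 30
}}

```text
time: 13.55
ee_pos: [0.6022, 0.3538, 0.0791]
tcp_rot: [89.8, 89.7, 30.6]
wrist_force: [-1.8, -1.4, 8.1]
opening: 0.0415
```

Run:
```python
from shot import *
o=get_obs();print(o['ee_pos'].round(4),o['wrist_force'],o['opening'])
for r,z in [(.698,.1),(.698,.2),(.66,.25),(.6,.3),(.5,.3),(.62,.3)]: print(r,z,ikp(r,z,90))
P=shot(["wrist"],11); p=P["wrist"]
```

```text
[0.6022 0.3538 0.0791] [-1.79917423 -1.35992071  8.05322545] 0.0414823186469364
0.698 0.1 [25.3 23.1 87.7]
0.698 0.2 [27.6 37.3 99.7]
0.66 0.25 [ 23.5  37.4 103.9]
0.6 0.3 [ 16.4  34.2 107.8]
0.5 0.3 [  1.6  17.3 105.8]
0.62 0.3 [ 19.8  38.4 108.7]
```

View pics/wrist11.png

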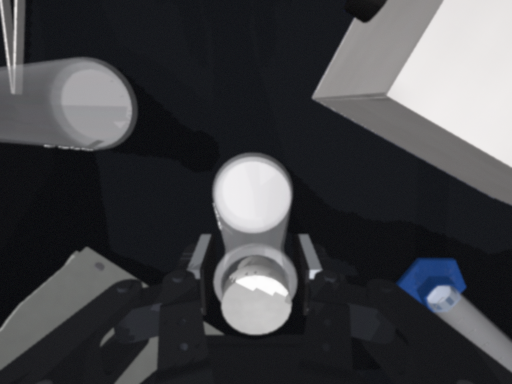

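Run:
```python
import pickle,cv2
from h import *
p=pickle.load(open("p11.pkl","rb"))["wrist"];W=cloud(p);t,M,o=cur()
print(t,p["eye"],p["attitude"]); L=((W-t)@M)
for r in range(232,345,6): print(r,[tuple((L[r,c]*1000).round().astype(int)) for c in (196,203,207,300,304,312)])
V=W.reshape(-1,3)
for z in range(0,165,8):
    m=(V[:,2]>z/1e3)&(V[:,2]<(z+8)/1e3)&(np.hypot(V[:,0]-.601,V[:,1]-.354)<.045); A=(V[m]-t)@M
    if m.sum()>3: print(z,m.sum(),(A.min(0)*1000).round(),(A.max(0)*1000).round())
im=p["pixels"][200:384,150:360,::-1]; cv2.imwrite("pics/w11z.png",cv2.resize(im,(684,600),interpolation=cv2.INTER_CUBIC))
```

```text
[0.60216935 0.35378286 0.07902046] [0.56346078 0.41716586 0.24764577] [-17.23093118  -0.32640383  30.78295028]
232 [(np.int64(79), np.int64(-54), np.int64(41)), (np.int64(79), np.int64(-47), np.int64(41)), (np.int64(79), np.int64(-44), np.int64(41)), (np.int64(79), np.int64(43), np.int64(41)), (np.int64(80), np.int64(47), np.int64(41)), (np.int64(80), np.int64(54), np.int64(41))]
238 [(np.int64(79), np.int64(-54), np.int64(47)), (np.int64(-37), np.int64(-25), np.int64(-10)), (np.int64(-37), np.int64(-23), np.int64(-10)), (np.int64(-37), np.int64(23), np.int64(-10)), (np.int64(-37), np.int64(25), np.int64(-10)), (np.int64(79), np.int64(54), np.int64(47))]
244 [(np.int64(-36), np.int64(-29), np.int64(-6)), (np.int64(-43), np.int64(-24), np.int64(-10)), (np.int64(-43), np.int64(-22), np.int64(-10)), (np.int64(-43), np.int64(22), np.int64(-10)), (np.int64(-44), np.int64(24), np.int64(-10)), (np.int64(-35), np.int64(30), np.int64(-5))]
250 [(np.int64(-49), np.int64(-27), np.int64(-10)), (np.int64(-49), np.int64(-23), np.int64(-10)), (np.int64(-49), np.int64(-22), np.int64(-10)), (np.int64
[... 4469 characters left out ...]
[55. 31.  5.]
32 368 [ 39. -30. -31.] [47. 29.  8.]
40 380 [ 31. -29. -30.] [39. 27.  1.]
48 408 [ 23. -27. -28.] [31. 26.  8.]
56 421 [ 15. -26. -27.] [23. 24.  7.]
64 450 [  7. -24. -25.] [15. 23.  5.]
72 470 [ -1. -22. -23.] [ 7. 21.  2.]
80 491 [ -9. -20. -22.] [-1. 20. 18.]
88 524 [-17. -19. -20.] [-9. 18. 17.]
96 551 [-25. -17. -18.] [-17.  17.  13.]
104 620 [-33. -27. -17.] [-25.  27.  11.]
112 951 [-41. -34. -16.] [-33.  35.  11.]
120 1105 [-49. -34. -16.] [-41.  35.  12.]
128 1035 [-57. -34. -16.] [-49.  35.  13.]
136 2493 [-65. -34. -19.] [-57.  35.  12.]
144 1452 [-73. -43. -15.] [-65.  43.  12.]
152 5439 [-81. -45. -14.] [-73.  43.  14.]
160 3617 [-89. -45. -12.] [-81.  44.  14.]
```

View pics/w11z.png

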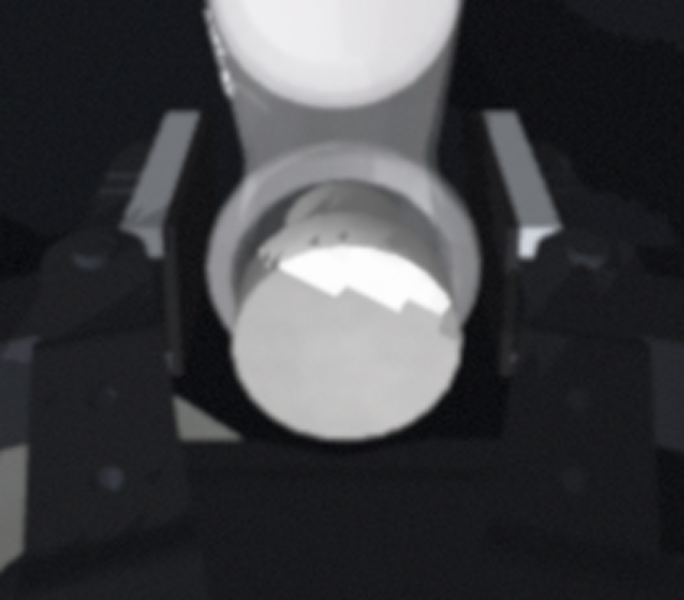

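{"api": "apply_moves", "payload": {
  "rows": [
    [[0,0,0,0,0,0,0.6],[-8,0,0,0,0,0,0.7],[-20,0,0,0,0,0,0.7],[-26,0,0,0,0,0,0.7],[-26,0,0,0,0,0,0.4],[-26,0,0,0,0,0,0.2],[-26,0,0,0,0,0,0.15],[-26,0,0,0,0,0,0.15],[-26,0,0,0,0,0,0.15]]
  ],
  "newtons": 30
}}

```text
time: 14.5
ee_pos: [0.6023, 0.3539, 0.1059]
tcp_rot: [89.1, 89.6, 29.9]
wrist_force: [-1.3, -0.9, 6.9]
opening: 0.0351
```

Run:
```python
from shot import *
o=get_obs();print(o['ee_pos'].round(4),o['wrist_force'],o['opening'])
P=shot(["wrist","scene"],12)
cv2.imwrite("pics/w12z.png",cv2.resize(P["wrist"]["pixels"][150:384,150:360,::-1],(538,600),interpolation=cv2.INTER_CUBIC))
```

```text
[0.6023 0.3539 0.1059] [-1.34929553 -0.90677025  6.8630135 ] 0.03506241778390321
```

View pics/w12z.png

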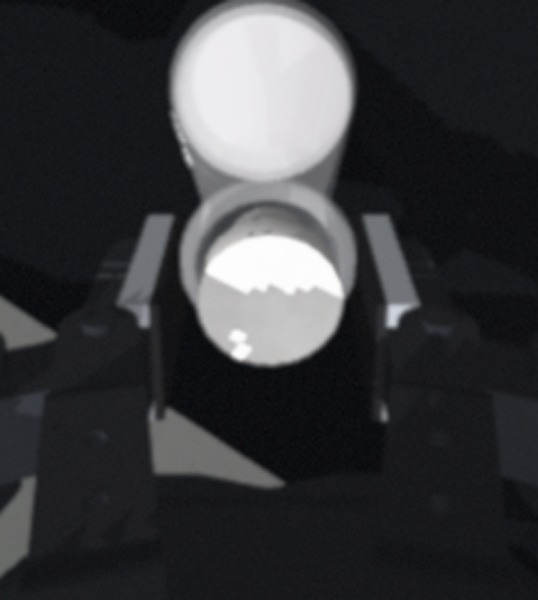

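{"api": "apply_moves", "payload": {
  "rows": [
    [[0,0,0,0,0,0,0.15],[0,0,0,0,0,0,0.15],[0,0,0,0,0,0,0.15],[0,0,0,0,0,0,0.15]]
  ]
}}

```text
time: 15.0
ee_pos: [0.6023, 0.3538, 0.106]
tcp_rot: [89.1, 89.6, 29.8]
wrist_force: [-0.8, -1.0, 3.9]
opening: 0.0352
```

Run:
```python
from shot import *
o=get_obs();print(o['ee_pos'].round(4),o['wrist_force'],o['torque'],o['opening'])
P=shot(["wrist"],13)
cv2.imwrite("pics/w13z.png",cv2.resize(P["wrist"]["pixels"][150:384,150:360,::-1],(538,600),interpolation=cv2.INTER_CUBIC))
```

```text
[0.6023 0.3538 0.106 ] [-0.76800591 -0.97778773  3.93524486] [-0.08757928  0.10538504 -0.01413082] 0.03522753790077362
```

View pics/w13z.png

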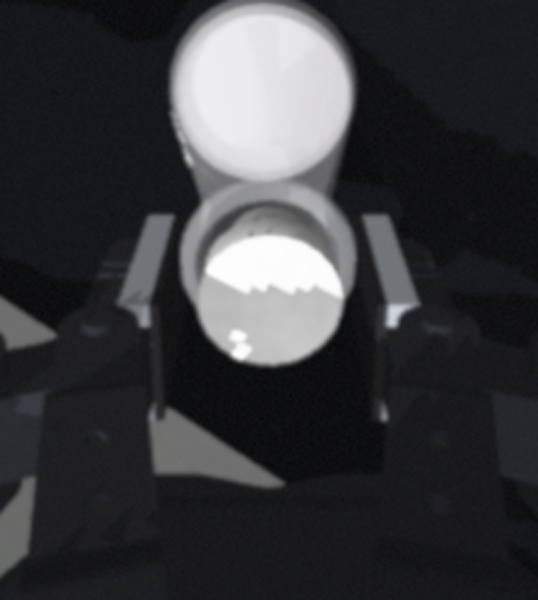

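{"api": "apply_moves", "payload": {
  "rows": [
    [[0,0,0,0,0,0,0.6],[0,0,0,0,0,0,0.7],[7,0,0,0,0,0,0.7],[7,0,0,0,0,0,0.4],[7,0,0,0,0,0,0.2],[7,0,0,0,0,0,0.1],[7,0,0,0,0,0,0.1],[7,0,0,0,0,0,0.1],[7,0,0,0,0,0,0.1]]
  ],
  "newtons": 30
}}

```text
time: 15.95
ee_pos: [0.6023, 0.3539, 0.0989]
tcp_rot: [89.5, 89.6, 30.3]
wrist_force: [-0.4, -0.2, -2.8]
opening: 0.0372
```

Run:
```python
from shot import *
o=get_obs();print(o['ee_pos'].round(4),o['wrist_force'],o['torque'],o['opening'])
P=shot(["wrist"],14)
cv2.imwrite("pics/w14z.png",cv2.resize(P["wrist"]["pixels"][150:384,150:360,::-1],(538,600),interpolation=cv2.INTER_CUBIC))
```

```text
[0.6023 0.3539 0.0989] [-0.44220364 -0.17370899 -2.82858315] [0.00897634 0.02686222 0.0043242 ] 0.03720172254554141
```

View pics/w14z.png

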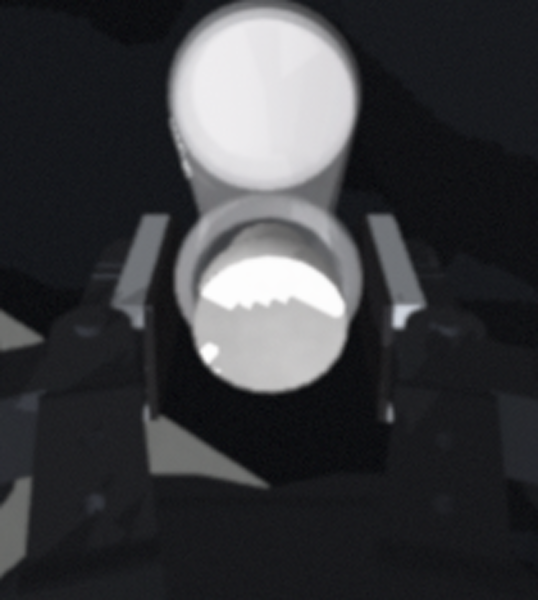

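{"api": "apply_moves", "payload": {
  "rows": [
    [[0,0,0,0,0,0,0.6],[0,-1,0,0,0,0,0.75],[12,-1,0,0,0,0,0.75],[24,-1,0,0,0,0,0.75],[24,-1,0,0,0,0,0.75],[24,-1,0,0,0,0,0.5],[24,-1,0,0,0,0,0.2],[24,-1,0,0,0,0,0.2],[24,-1,0,0,0,0,0.2],[24,-1,0,0,0,0,0.2]]
  ],
  "newtons": 40
}}

```text
time: 17.0
ee_pos: [0.6017, 0.3535, 0.0751]
tcp_rot: [88.9, 89.6, 29.6]
wrist_force: [0.5, -1.1, 0.1]
opening: 0.0423
```

Run:
```python
from shot import *
o=get_obs();print(o['ee_pos'].round(4),o['wrist_force'],o['torque'],o['opening'],o['q'])
```

```text
[0.6017 0.3535 0.0751] [ 0.50146687 -1.14440967  0.13250834] [ 0.02687995 -0.01010472 -0.00019968] 0.04225596391938898 [ 3.04338070e+01  2.46107696e+01  1.94063220e+01  8.44210544e+01
 -5.18911154e-03  8.96596855e+01]
```

Lift 30 mm and check it holds.

{"api": "apply_moves", "payload": {
  "rows": [
    [[-5,0,0,0,0,0,0.2],[-12,0,0,0,0,0,0.2],[-22,0,0,0,0,0,0.2],[-30,0,0,0,0,0,0.2],[-30,0,0,0,0,0,0.2]]
  ]
}}

```text
time: 17.5
ee_pos: [0.6022, 0.3538, 0.1073]
tcp_rot: [89.0, 89.5, 29.8]
wrist_force: [0.7, -0.6, -2.6]
opening: 0.0421
```

Run:
```python
from shot import *
o=get_obs();print(o['ee_pos'].round(4),o['wrist_force'],o['torque'],o['opening'])
P=shot(["wrist","scene"],15)
cv2.imwrite("pics/w15z.png",cv2.resize(P["wrist"]["pixels"][100:384,120:390,::-1],(570,600),interpolation=cv2.INTER_CUBIC))
cv2.imwrite("pics/s15z.png",cv2.resize(P["scene"]["pixels"][160:270,230:350,::-1],(654,600),interpolation=cv2.INTER_CUBIC))
```

```text
[0.6022 0.3538 0.1073] [ 0.73411516 -0.57297525 -2.61758614] [ 0.01847847 -0.01833898 -0.05802634] 0.042052670999513334
```

View pics/w15z.png

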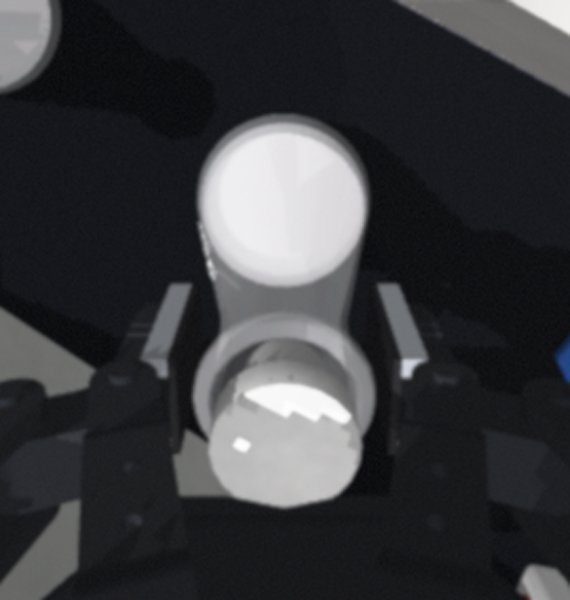

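View pics/s15z.png

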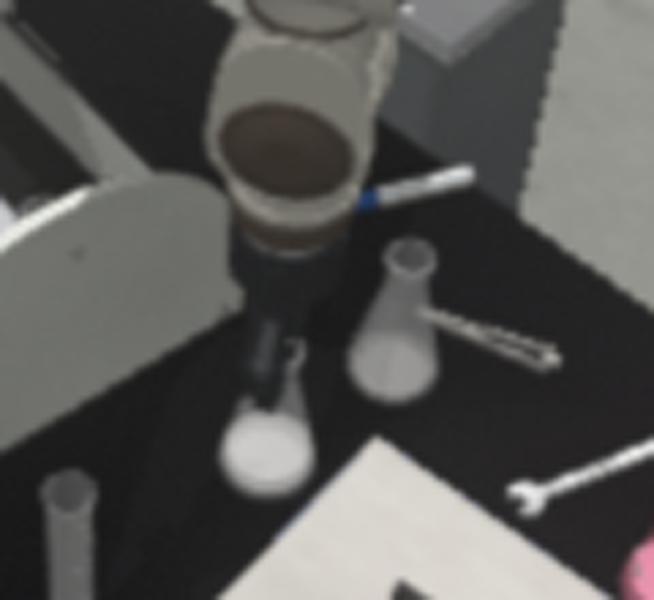

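Run:
```python
from h import *
print(s2w([-.06,0,.017]))
for r,z in [(.698,.2),(.67,.25),(.65,.3),(.63,.34),(.62,.35),(.591,.35),(.591,.094)]: print(r,z,ikp(r,z,90))
t,M,o=cur()
c=s2w([-.06,0,0])[0]; rt=np.hypot(c[0],c[1]); pt=np.degrees(np.arctan2(c[1],c[0])); print(rt,pt)
T=[]
ps=30.45; y0=np.degrees(np.arctan2(M[1,1],M[0,1])); print("tool psi",y0)
def P(r,psi,z,yaw): return pose([r*np.cos(np.radians(psi)),r*np.sin(np.radians(psi)),z],yaw,90)
up=[(.698,.125),(.697,.15),(.69,.18),(.68,.215),(.67,.25),(.655,.285),(.64,.315),(.628,.338),(.62,.35)]
for r,z in up: T.append(P(r,ps,z,ps))
n=10
for i in range(1,n+1):
    f=i/n; f=f*f*(3-2*f); T.append(P(.62+(rt-.62)*f,ps+(pt-ps)*f,.35,ps+(pt-ps)*f))
T.append(T[-1])
print(len(T)); rows(T,[.2]*len(T))
for p,_ in T[::2]: print(p.round(3),w2s(p)[0].round(3))
```

```text
[[0.58811942 0.05969919 0.017     ]]
0.698 0.2 [27.6 37.3 99.7]
0.67 0.25 [ 25.2  39.8 104.6]
0.65 0.3 [ 25.2  45.7 110.5]
0.63 0.34 [ 25.4  50.9 115.5]
0.62 0.35 [ 24.5  50.9 116.4]
0.591 0.35 [ 18.9  43.5 114.5]
0.591 0.094 [ 9.9  3.2 83.4]
0.5911416412892871 5.7961623587367415
tool psi 30.77263535652964
20
[[-20,0,0,0.006,0.0,-0.007,0.2],[-45,-1,0,0.006,0.0,-0.007,0.2],[-75,-7,0,0.006,0.0,-0.007,0.2],[-110,-17,0,0.006,0.0,-0.007,0.2],[-145,-27,0,0.006,0.0,-0.007,0.2],[-180,-42,0,0.006,0.0,-0.007,0.2],[-210,-56,-1,0.006,0.0,-0.007,0.2],[-233,-68,-1,0.006,0.0,-0.007,0.2],[-245,-76,-1,0.006,0.0,-0.007,0.2],[-245,-77,7,0.018,0.0,-0.007,0.2],[-245,-80,27,0.05,-0.0,-0.007,0.2],[-245,-85,56,0.099,-0.0,-0.007,0.2],[-245,-94,91,0.157,-0.0,-0.007,0.2],[-245,-105,129,0.221,-0.001,-0.007,0.2],[-245,-119,165,0.284,-0.001,-0.007,0.2],[-245,-134,197,0.343,-0.001,-0.007,0.2],[-246,-147,222,0.391,-0.001,-0.007,0.2],[-246,-157,239,0.424,-0.001,-0.007,0.2],[-246,-160,246,0.436,-0.001,-0.007,0.2],[-246,-160,246,0.436,-0.001,-0.007,0.2]]
[0.602 0.354 0.125] [-0.089  0.293  0.125]
[0.595 0.35  0.18 ] [-0.095  0.288  0.18 ]
[0.578 0.34  0.25 ] [-0.111  0.275  0.25 ]
[0.552 0.324 0.315] [-0.134  0.257  0.315]
[0.534 0.314 0.35 ] [-0.15   0.244  0.35 ]
[0.545 0.289 0.35 ] [-0.135  0.22   0.35 ]
[0.566 0.226 0.35 ] [-0.105  0.162  0.35 ]
[0.582 0.15  0.35 ] [-0.079  0.089  0.35 ]
[0.588 0.086 0.35 ] [-0.064  0.026  0.35 ]
[0.588 0.06  0.35 ] [-0.06 -0.    0.35]
```

{"api": "apply_moves", "payload": {
  "rows": [
    [[-20,0,0,0,0,0,0.2],[-45,-1,0,0,0,0,0.2],[-75,-7,0,0,0,0,0.2],[-110,-17,0,0,0,0,0.2],[-145,-27,0,0,0,0,0.2],[-180,-42,0,0,0,0,0.2],[-210,-56,0,0,0,0,0.2],[-233,-68,0,0,0,0,0.2],[-245,-76,0,0,0,-0.007,0.2],[-245,-77,7,0.018,0,-0.007,0.2],[-245,-80,27,0.05,0,-0.007,0.2],[-245,-85,56,0.099,0,-0.007,0.2],[-245,-94,91,0.157,0,-0.007,0.2],[-245,-105,129,0.221,0,-0.007,0.2],[-245,-119,165,0.284,0,-0.007,0.2],[-245,-134,197,0.343,0,-0.007,0.2],[-245,-147,222,0.391,0,-0.007,0.2],[-245,-157,239,0.424,0,-0.007,0.2],[-245,-160,246,0.436,0,-0.007,0.2],[-245,-160,246,0.436,0,-0.007,0.2]]
  ]
}}

```text
time: 19.6
ee_pos: [0.5889, 0.0585, 0.3484]
tcp_rot: [-134.8, 89.9, 140.9]
wrist_force: [0.8, -0.4, -0.8]
opening: 0.042
```

Run:
```python
from shot import *
o=get_obs();print(o['ee_pos'].round(4),o['tcp_rot'],w2s(o['ee_pos']),o['wrist_force'],o['torque'],o['opening'])
P=shot(["wrist","scene"],16)
cv2.imwrite("pics/s16z.png",cv2.resize(P["scene"]["pixels"][110:260,150:350,::-1],(800,600),interpolation=cv2.INTER_CUBIC))
```

```text
[0.5889 0.0585 0.3484] [-134.77536297   89.8871476   140.92403981] [[-0.05907379 -0.00106561  0.348367  ]] [ 0.84701891 -0.41903721 -0.78957811] [ 0.04229221  0.01419649 -0.04812552] 0.04203478527576716
```

View pics/wrist16.png

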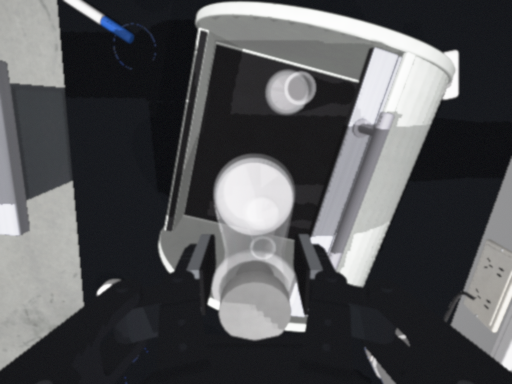

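View pics/s16z.png

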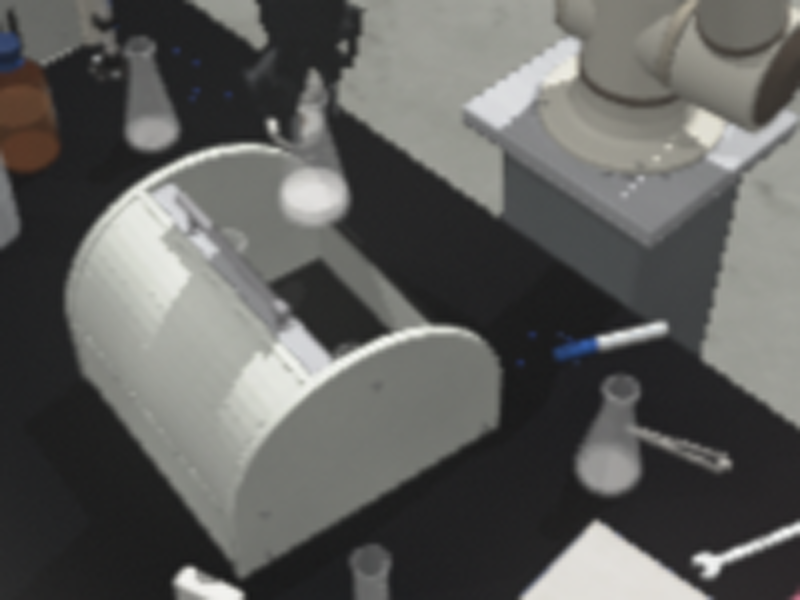

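{"api": "apply_moves", "payload": {
  "rows": [
    [[20,0,0,0,0,0,0.2],[50,0,0,0,0,0,0.2],[80,0,0,0,0,0,0.2],[110,0,0,0,0,0,0.2],[140,0,0,0,0,0,0.2],[170,0,0,0,0,0,0.2],[195,0,0,0,0,0,0.2],[215,0,0,0,0,0,0.2],[230,0,0,0,0,0,0.2],[240,0,0,0,0,0,0.2],[246,0,0,0,0,0,0.2],[246,0,0,0,0,0,0.2]]
  ]
}}

```text
time: 20.9
ee_pos: [0.5884, 0.0606, 0.1024]
tcp_rot: [-140.1, 89.9, 135.7]
wrist_force: [0.4, 0.1, -1.6]
opening: 0.0422
```

Run:
```python
from shot import *
o=get_obs();print(o['ee_pos'].round(4),o['tcp_rot'],w2s(o['ee_pos']),o['wrist_force'],o['torque'],o['opening'])
P=shot(["wrist"],17)
```

```text
[0.5884 0.0606 0.1024] [-140.11439962   89.87489006  135.74245289] [[-0.05987395  0.00090491  0.10241566]] [ 0.35077303  0.14407046 -1.6359144 ] [-0.03019569  0.01508054 -0.01479226] 0.04219173405870634
```

View pics/wrist17.png

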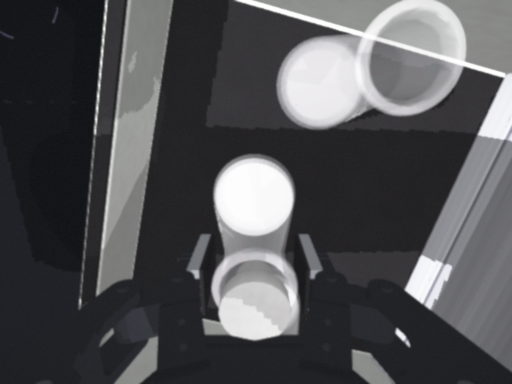

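{"api": "apply_moves", "payload": {
  "rows": [
    [[3,0,0,0,0,0,0.2],[5,0,0,0,0,0,0.2],[7,0,0,0,0,0,0.2],[8,0,0,0,0,0,0.2],[9,0,0,0,0,0,0.2],[9,0,0,0,0,0,0.2]]
  ]
}}

```text
time: 21.55
ee_pos: [0.5886, 0.0605, 0.094]
tcp_rot: [-159.6, 89.9, 116.2]
wrist_force: [0.1, -0.2, -1.8]
opening: 0.0422
```

{"api": "apply_moves", "payload": {
  "rows": [
    [[1,0,0,0,0,0,0.2],[2,0,0,0,0,0,0.2],[3,0,0,0,0,0,0.2],[3,0,0,0,0,0,0.2]]
  ]
}}

```text
time: 21.95
ee_pos: [0.5888, 0.0604, 0.092]
tcp_rot: [166.1, 89.9, 82.0]
wrist_force: [-2.4, -0.6, 5.8]
opening: 0.042
```

{"api": "apply_moves", "payload": {
  "rows": [
    [[0,0,0,0,0,0,0.55],[0,0,0,0,0,0,0.65],[0,0,0,0,0,0,0.72],[0,0,0,0,0,0,0.72],[-15,0,0,0,0,0,0.72],[-40,0,0,0,0,0,0.72],[-75,0,0,0,0,0,0.72],[-115,0,0,0,0,0,0.72],[-155,0,0,0,0,0,0.72],[-195,0,0,0,0,0,0.72],[-230,0,0,0,0,0,0.72],[-230,0,0,0,0,0,0.72]]
  ]
}}

```text
time: 23.15
ee_pos: [0.5892, 0.0601, 0.3285]
tcp_rot: [99.7, 89.5, 15.6]
wrist_force: [0.3, 0.6, 0.2]
opening: 0.0615
```

Run:
```python
from shot import *
P=shot(["wrist","scene"],18); p=P["wrist"]
o=get_obs();print(o['q'].round(1),o['ee_pos'].round(4),o['tcp_rot'],w2s(o['ee_pos']),o['wrist_force'],o['opening'])
W=cloud(p);V=w2s(W.reshape(-1,3)); m=(V[:,2]>.165)&(V[:,2]<.178)&(np.hypot(V[:,0]+.06,V[:,1])<.04); A=V[m]
(c,r)=cv2.minEnclosingCircle((A[:,:2]*1000).astype(np.float32)); print(c,r,A[:,2].max())
m=(V[:,2]>.152)&(V[:,2]<.163)&(np.hypot(V[:,0]+.06,V[:,1])<.04); A=V[m]
(c,r)=cv2.minEnclosingCircle((A[:,:2]*1000).astype(np.float32)); print(c,r,A[:,2].max())
```

```text
[5.800e+00 1.630e+01 3.680e+01 1.104e+02 1.000e-01 8.990e+01] [0.5891 0.0601 0.3234] [119.82446371  89.81885606  35.66933059] [[-0.05911443  0.00056824  0.32336369]] [-0.3657106   0.42481207 -1.31132116] 0.06154169611487976
(-58.8036003112793, 1.7844243049621582) 13.379136085510254 0.17353518369479343
(-58.909725189208984, 1.8779044151306152) 18.015201568603516 0.16084317632573458
```

View pics/wrist18.png

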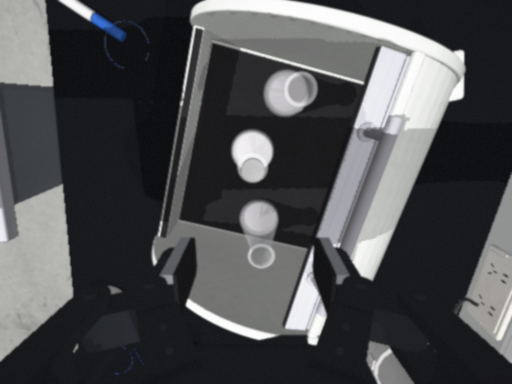

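Run:
```python
from h import *
G=np.array([.6892,.0493,.2321]); Mg=R.from_euler('xyz',[120.5,75.6,23.5],degrees=True).as_matrix()
t,M,o=cur()
rv=R.from_matrix(M.T@Mg).as_rotvec(); print(np.degrees(rv),Mg.round(3)); print((RS.T@Mg).round(3))
pre=G-Mg[:,0]*.085
mid=pre-np.array([.06,0,0])+np.array([0,0,.01])
T=[]
for i in range(1,6): T.append((t+(pre-t)*i/5,M@R.from_rotvec(rv*i/5).as_matrix()))
for k in (.055,.03,.012,0,0): T.append((G-Mg[:,0]*k,Mg))
for p,_ in T: print(p.round(3),w2s(p-0*p)[0].round(3))
rows(T,[.38]*len(T))
f=np.degrees(np.arcsin(-Mg[2,0])); print(f,[ikp(np.hypot(*p[:2]),p[2],f) for p,_ in T[4:]])
```

```text
[12.77393005  5.77993042 13.02807405] [[ 0.228  0.968 -0.107]
 [ 0.099 -0.133 -0.986]
 [-0.969  0.214 -0.126]]
[[ 0.211  0.977  0.035]
 [ 0.131  0.007 -0.991]
 [-0.969  0.214 -0.126]]
[0.605 0.056 0.322] [-0.043 -0.001  0.322]
[0.621 0.052 0.32 ] [-0.026 -0.002  0.32 ]
[0.638 0.049 0.318] [-0.01  -0.004  0.318]
[0.654 0.045 0.316] [ 0.007 -0.005  0.316]
[0.67  0.041 0.314] [ 0.024 -0.007  0.314]
[0.677 0.044 0.285] [ 0.03  -0.003  0.285]
[0.682 0.046 0.261] [0.035 0.    0.261]
[0.686 0.048 0.244] [0.039 0.003 0.244]
[0.689 0.049 0.232] [0.042 0.004 0.232]
[0.689 0.049 0.232] [0.042 0.004 0.232]
[[2,16,5,0.045,0.02,0.045,0.38],[4,31,11,0.089,0.04,0.091,0.38],[5,47,16,0.134,0.061,0.136,0.38],[7,63,22,0.178,0.081,0.182,0.38],[9,78,27,0.223,0.101,0.227,0.38],[38,85,25,0.223,0.101,0.227,0.38],[62,91,23,0.223,0.101,0.227,0.38],[80,95,22,0.223,0.101,0.227,0.38],[92,98,21,0.223,0.101,0.227,0.38],[92,98,21,0.223,0.101,0.227,0.38]]
75.6 [array([10. , 26.5, 92.1]), array([ 9.6, 22.6, 88.7]), array([ 9.4, 19.7, 85.9]), array([ 9.4, 17.7, 83.9]), array([ 9.5, 16.5, 82.6]), array([ 9.5, 16.5, 82.6])]
```

{"api": "apply_moves", "payload": {
  "rows": [
    [[2,16,5,0.045,0.02,0.045,0.38],[4,31,11,0.089,0.04,0.091,0.38],[5,47,16,0.134,0.061,0.136,0.38],[7,63,22,0.178,0.081,0.182,0.38],[9,78,27,0.223,0.101,0.227,0.38],[9,78,27,0.223,0.101,0.227,0.38],[9,78,27,0.223,0.101,0.227,0.38],[9,78,27,0.223,0.101,0.227,0.38]]
  ]
}}

```text
time: 24.05
ee_pos: [0.6689, 0.0415, 0.3143]
tcp_rot: [120.6, 75.7, 23.7]
wrist_force: [1.4, 0.1, -0.1]
opening: 0.0323
```

Run:
```python
from shot import *
P=shot(["wrist"],19); p=P["wrist"]
o=get_obs();print(o['q'].round(1),o['ee_pos'].round(4),o['tcp_rot'],w2s(o['ee_pos']),o['wrist_force'],o['opening'])
t,M,_=cur(); print("bar in tool",((s2w(bar(1.5))[0]-t)@M).round(4))
print("G in tool",((np.array([.6892,.0493,.2321])-t)@M).round(4))
```

```text
[ 1.  10.9 27.6 93.5  5.5 98.6] [0.669  0.0416 0.3144] [120.59769866  75.68623554  23.66103961] [[ 0.02267754 -0.00632521  0.31442948]] [ 0.26619879 -0.11668006 -0.61285151] 0.032171209175409624
bar in tool [0.052  0.0006 0.0005]
G in tool [0.0851 0.001  0.0006]
```

View pics/wrist19.png

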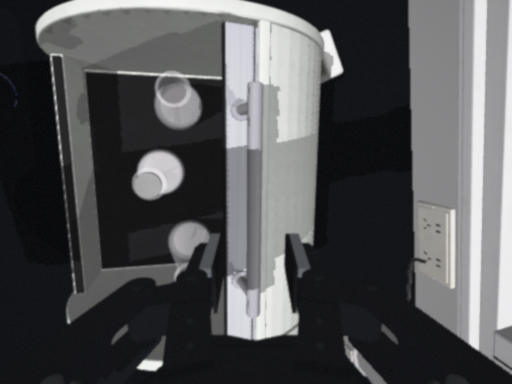

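Bar (px 255, 80–315) runs centrally between the pads (215, 290). Descend and grip.

{"api": "apply_moves", "payload": {
  "rows": [
    [[20,0,0,0,0,0,0.38],[45,0,0,0,0,0,0.38],[65,0,0,0,0,0,0.38],[80,0,0,0,0,0,0.38],[85,0,0,0,0,0,0.38],[85,0,0,0,0,0,0.38],[85,0,0,0,0,0,0.1],[85,0,0,0,0,0,0],[85,0,0,0,0,0,0],[85,0,0,0,0,0,0]]
  ],
  "newtons": 25
}}

```text
time: 25.1
ee_pos: [0.6884, 0.05, 0.2334]
tcp_rot: [120.5, 75.6, 23.5]
wrist_force: [-3.6, -0.7, 5.7]
opening: 0.0106
```

Run:
```python
from arc import *
t,M,o=cur();print(o['ee_pos'].round(4),o['wrist_force'],o['opening'])
arc(1.5,.80,15,-6,hold=1)
```

```text
[0.6884 0.05   0.2334] [-3.57587118 -0.70356907  5.66055895] 0.010640630337076538
off in tool [ 0.0317 -0.0002 -0.0006]
[[-3,-9,-1,-0.001,-0.0,0.007,0],[-6,-17,-1,-0.002,-0.0,0.014,0],[-9,-26,-1,-0.003,-0.0,0.021,0],[-11,-35,-2,-0.004,-0.0,0.028,0],[-12,-44,-2,-0.005,-0.0,0.035,0],[-14,-54,-2,-0.005,-0.0,0.042,0],[-14,-63,-2,-0.006,-0.0,0.048,0],[-15,-72,-3,-0.007,-0.0,0.055,0],[-15,-81,-3,-0.008,-0.001,0.062,0],[-14,-91,-3,-0.009,-0.001,0.069,0],[-13,-100,-3,-0.01,-0.001,0.076,0],[-12,-109,-2,-0.011,-0.001,0.083,0],[-10,-118,-2,-0.012,-0.001,0.09,0],[-8,-127,-2,-0.013,-0.001,0.097,0],[-5,-136,-2,-0.014,-0.001,0.104,0],[-5,-136,-2,-0.014,-0.001,0.104,0]]
```

{"api": "apply_moves", "payload": {
  "rows": [
    [[-3,-9,-1,0,0,0.007,0],[-6,-17,-1,0,0,0.014,0],[-9,-26,-1,0,0,0.021,0],[-11,-35,-2,0,0,0.028,0],[-12,-44,-2,-0.005,0,0.035,0],[-14,-54,-2,-0.005,0,0.042,0],[-14,-63,-2,-0.006,0,0.048,0],[-15,-72,-3,-0.007,0,0.055,0],[-15,-81,-3,-0.008,0,0.062,0],[-14,-91,-3,-0.009,0,0.069,0],[-13,-100,-3,-0.01,0,0.076,0],[-12,-109,-2,-0.011,0,0.083,0],[-10,-118,-2,-0.012,0,0.09,0],[-8,-127,-2,-0.013,0,0.097,0],[-5,-136,-2,-0.014,0,0.104,0],[-5,-136,-2,-0.014,0,0.104,0]]
  ]
}}

```text
time: 26.7
ee_pos: [0.5556, 0.0694, 0.2109]
tcp_rot: [111.1, 70.0, 14.6]
wrist_force: [-5.2, -1.2, 6.7]
opening: 0.0106
```

Run:
```python
from arc import *
from shot import *
P=shot(["wrist"],20)
t,M,o=cur();print(o['ee_pos'].round(4),o['q'].round(1),o['wrist_force'],o['opening'],w2s(t-M[:,0]*.0317),bar(.8))
arc(.8,-.02,17,-5,hold=2)
```

```text
[0.5557 0.0693 0.2109] [  5.4 -15.  -10.8  74.5   3.1 102.4] [-6.60825555 -1.30685424  7.72132557] 0.010504223684451005 [[-0.10346036  0.00068832  0.24068899]] [np.float64(-0.10276271221825403), 0, np.float64(0.23906805813039772)]
off in tool [ 0.03   -0.0001 -0.0009]
[[2,-9,0,-0.001,-0.0,0.005,0],[5,-19,0,-0.001,-0.0,0.01,0],[8,-28,1,-0.002,-0.0,0.015,0],[12,-37,1,-0.003,-0.0,0.02,0],[16,-45,2,-0.003,-0.0,0.025,0],[20,-54,2,-0.004,-0.0,0.031,0],[25,-62,3,-0.005,-0.0,0.036,0],[30,-70,3,-0.005,-0.0,0.041,0],[36,-78,4,-0.006,-0.0,0.046,0],[42,-86,5,-0.007,-0.0,0.051,0],[48,-93,6,-0.007,-0.0,0.056,0],[55,-100,6,-0.008,-0.001,0.061,0],[62,-107,7,-0.009,-0.001,0.066,0],[69,-113,8,-0.01,-0.001,0.071,0],[77,-119,9,-0.01,-0.001,0.076,0],[85,-124,10,-0.011,-0.001,0.081,0],[93,-129,11,-0.012,-0.001,0.086,0],[93,-129,11,-0.012,-0.001,0.086,0],[93,-129,11,-0.012,-0.001,0.086,0]]
```

View pics/wrist20.png

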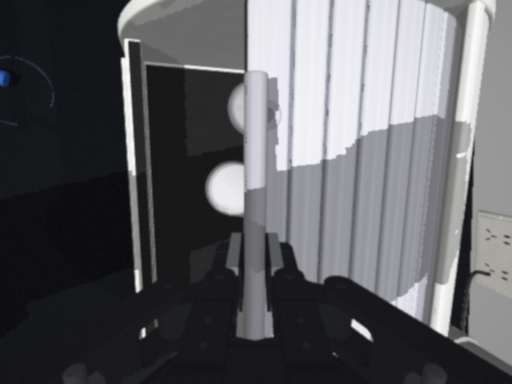

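{"api": "apply_moves", "payload": {
  "rows": [
    [[2,-9,0,0,0,0.005,0],[5,-19,0,0,0,0.01,0],[8,-28,1,0,0,0.015,0],[12,-37,1,0,0,0.02,0],[16,-45,2,0,0,0.025,0],[20,-54,2,0,0,0.031,0],[25,-62,3,-0.005,0,0.036,0],[30,-70,3,-0.005,0,0.041,0],[36,-78,4,-0.006,0,0.046,0],[42,-86,5,-0.007,0,0.051,0],[48,-93,6,-0.007,0,0.056,0],[55,-100,6,-0.008,0,0.061,0],[62,-107,7,-0.009,0,0.066,0],[69,-113,8,-0.01,0,0.071,0],[77,-119,9,-0.01,0,0.076,0],[84,-123,10,-0.011,0,0.081,0],[92,-128,11,-0.012,0,0.086,0],[92,-128,11,-0.012,0,0.086,0],[92,-128,11,-0.012,0,0.086,0]]
  ]
}}

```text
time: 28.65
ee_pos: [0.4652, 0.0829, 0.0835]
tcp_rot: [106.5, 65.3, 10.4]
wrist_force: [-4.7, -2.9, 13.0]
opening: 0.0106
```

Run:
```python
from arc import *
from shot import *
P=shot(["wrist"],21)
t,M,o=cur();b=w2s(t-M[:,0]*.030)[0];print(o['ee_pos'].round(4),o['q'].round(1),o['wrist_force'],o['opening'],b,bar(0),np.arctan2(b[2]-.064,-b[0])-.24)
```

```text
[0.4652 0.0829 0.0835] [ 10.  -34.5 -39.5  60.3   0.2 106.1] [-4.51640651 -1.26371332 12.36525676] 0.010850066401409909 [-0.19689558  0.00131948  0.11071827] [np.float64(-0.19718160889496203), 0, np.float64(0.11225363316470832)] -0.0070338044034139735
```

View pics/wrist21.png

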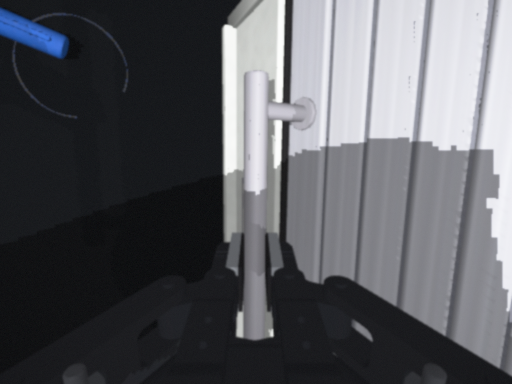

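{"api": "apply_moves", "payload": {
  "rows": [
    [[2,-2,0,0,0,0,0],[5,-4,0,0,0,0,0],[8,-6,0,0,0,0,0],[8,-6,0,0,0,0,0],[8,-6,0,0,0,0,0]]
  ]
}}

```text
time: 29.2
ee_pos: [0.4671, 0.0842, 0.0801]
tcp_rot: [106.3, 64.6, 10.2]
wrist_force: [-4.8, -7.3, 30.8]
opening: 0.0106
```

Run:
```python
from shot import *
t,M,o=cur();b=w2s(t-M[:,0]*.030)[0];print(o['ee_pos'].round(4),o['wrist_force'],o['opening'],b,bar(0))
```

```text
[0.4671 0.0842 0.0801] [-4.8475429  -7.30944889 30.75728869] 0.010584423295505956 [-0.19551487  0.00282478  0.10724296] [np.float64(-0.19718160889496203), 0, np.float64(0.11225363316470832)]
```

{"api": "apply_moves", "payload": {
  "rows": [
    [[-3,2,0,0,0,0,0],[-3,2,0,0,0,0,0.3],[-3,1,0,0,0,0,0.38],[-3,1,0,0,0,0,0.38],[-3,1,0,0,0,0,0.38],[-20,1,0,0,0,0,0.38],[-45,1,0,0,0,-0.03,0.38],[-75,1,0,0,0,-0.1,0.38],[-110,0,0,0,0,-0.2,0.38],[-145,-5,0,0,0,-0.3,0.38],[-175,-10,0,0,0,-0.35,0.38],[-175,-10,0,0,0,-0.35,0.38]]
  ]
}}

```text
time: 30.4
ee_pos: [0.3848, 0.0721, 0.2367]
tcp_rot: [147.2, 81.7, 52.3]
wrist_force: [0.2, 0.1, -0.1]
opening: 0.0323
```

Run:
```python
from shot import *
P=shot(["wrist","scene","side"],22)
t,M,o=cur();print(o['ee_pos'].round(4),o['q'].round(1),o['wrist_force'],o['opening'])
p=P["scene"]
for q in [0,.05,.1]: print(q,proj(p,s2w([bar(q,-.095),bar(q,.095)])).round(1).ravel(),proj(P["wrist"],s2w([bar(q,-.095),bar(q,.095)])).round(1).ravel())
W=w2s(cloud(P["wrist"]).reshape(-1,3))
m=(np.hypot(W[:,0],W[:,2]-.064)>.19)&(W[:,0]<-.15)&(W[:,0]>-.23)&(abs(W[:,1])<.09)&(W[:,2]>.07)&(W[:,2]<.2)
A=W[m]; print(m.sum(),np.median(A,0),np.percentile(A[:,2],[2,98]),np.percentile(A[:,0],[2,98]))
cv2.imwrite("pics/s22z.png",cv2.resize(p["pixels"][110:260,150:350,::-1],(800,600),interpolation=cv2.INTER_CUBIC))
```

```text
[0.3842 0.0722 0.233 ] [  5.9 -22.  -10.9  95.4   6.  101.1] [-0.23951813  0.41278927  0.64451187] 0.03279176763532843
0 [242.8 161.7 269.2 187.8] [299.7 263.2 314.8  84.6]
0.05 [242.3 160.4 268.8 186.5] [304.3 267.  320.4  82.9]
0.1 [241.6 159.1 268.3 185.3] [309.5 271.  326.7  81.1]
1846 [-0.1965036   0.01949842  0.12078168] [0.1153252  0.12285201] [-0.20099462 -0.18738595]
```

View pics/s22z.png

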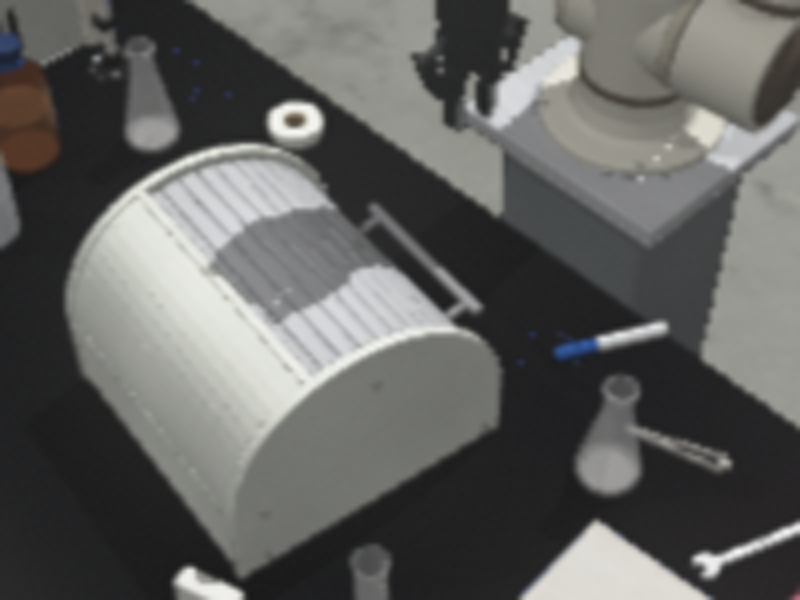

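View pics/wrist22.png

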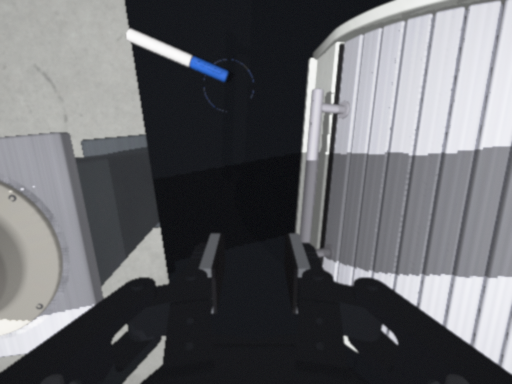

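Run:
```python
from h import *
t,M,o=cur()
B=s2w(bar(.01))[0]; print(B)
p1,M1=pose([B[0]-.003,B[1],.14],-8,90); rv=R.from_matrix(M.T@M1).as_rotvec(); print(np.degrees(rv))
T=[(t+np.array([0,0,.0])+(p1-t)*i/5,M@R.from_rotvec(rv*i/5).as_matrix()) for i in range(1,6)]
T=[(p+np.array([0,0,.03*np.sin(np.pi*i/5)]),m) for i,(p,m) in enumerate(T,1)]
T+=[T[-1]]*2
rows(T,[0]*7)
```

```text
[0.45284132 0.07928948 0.114223  ]
[ 3.051847   -7.04222408 -4.23254708]
[[2,13,-2,0.011,-0.025,-0.015,0],[11,25,-4,0.021,-0.049,-0.03,0],[31,37,-4,0.032,-0.074,-0.044,0],[61,47,-3,0.043,-0.098,-0.059,0],[99,57,-1,0.053,-0.123,-0.074,0],[99,57,-1,0.053,-0.123,-0.074,0],[99,57,-1,0.053,-0.123,-0.074,0]]
```

{"api": "apply_moves", "payload": {
  "rows": [
    [[2,13,-2,0.011,-0.025,-0.015,0],[11,25,-4,0.021,-0.049,-0.03,0],[31,37,-4,0.032,-0.074,-0.044,0],[61,47,-3,0.043,-0.098,-0.059,0],[99,57,-1,0.053,-0.123,-0.074,0],[99,57,-1,0.053,-0.123,-0.074,0],[99,57,-1,0.053,-0.123,-0.074,0]]
  ]
}}

```text
time: 31.25
ee_pos: [0.4484, 0.0793, 0.1387]
tcp_rot: [-79.3, 89.9, -177.3]
wrist_force: [-0.6, -0.3, 0.2]
opening: 0.0003
```

{"api": "apply_moves", "payload": {
  "rows": [
    [[15,0,0,0,0,0,0],[30,0,0,0,0,0,0],[40,0,0,0,0,0,0],[45,0,0,0,0,0,0],[48,0,0,0,0,0,0],[50,0,0,0,0,0,0],[50,0,0,0,0,0,0]]
  ]
}}

```text
time: 31.95
ee_pos: [0.4483, 0.0793, 0.0913]
tcp_rot: [-107.4, 90.0, 154.7]
wrist_force: [-9.2, -1.3, 17.4]
opening: 0.0003
```

{"api": "apply_moves", "payload": {
  "rows": [
    [[2,0,0,0,0,0,0],[5,0,0,0,0,0,0],[5,0,0,0,0,0,0],[5,0,0,0,0,0,0]]
  ]
}}

```text
time: 32.35
ee_pos: [0.4487, 0.0793, 0.0908]
tcp_rot: [112.6, 89.8, 14.6]
wrist_force: [-15.4, -2.5, 34.6]
opening: 0.0003
```

{"api": "apply_moves", "payload": {
  "rows": [
    [[-6,0,0,0,0,0,0],[-25,0,0,0,0,0,0],[-55,-10,0,0,0,0,0],[-90,-30,0,0,0,0,0],[-130,-60,0,0,0,0,0],[-150,-80,0,0,0,0,0],[-150,-80,0,0,0,0,0],[-150,-80,0,0,0,0,0]]
  ]
}}

```text
time: 33.15
ee_pos: [0.3694, 0.0904, 0.2409]
tcp_rot: [111.7, 89.7, 13.8]
wrist_force: [-0.2, -0.2, -0.1]
opening: 0.0004
```

Run:
```python
from shot import *
P=shot(["wrist","scene","side"],23)
t,M,o=cur();print(o['time'],o['ee_pos'].round(4),o['wrist_force'])
W=w2s(cloud(P["wrist"]).reshape(-1,3))
m=(np.hypot(W[:,0],W[:,2]-.064)>.19)&(W[:,0]<-.15)&(W[:,0]>-.23)&(abs(W[:,1])<.09)&(W[:,2]>.07)&(W[:,2]<.2)
A=W[m]; print(m.sum(),np.median(A,0),np.percentile(A[:,2],[2,98]))
cv2.imwrite("pics/s23z.png",cv2.resize(P["scene"]["pixels"][110:290,130:410,::-1],(800,514),interpolation=cv2.INTER_CUBIC))
```

```text
33.3 [0.3691 0.0901 0.2393] [-1.17009652  0.49047814 -0.20528901]
2107 [-0.19738879  0.01239499  0.11650472] [0.11091514 0.11859974]
```

View pics/wrist23.png

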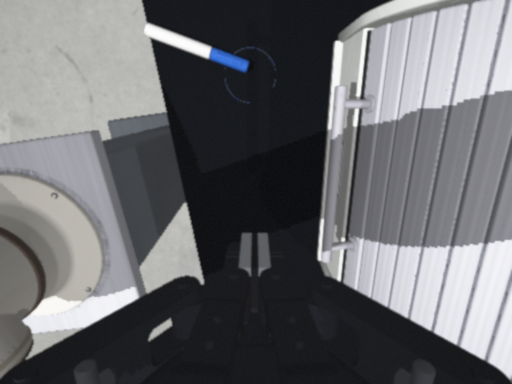

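View pics/s23z.png

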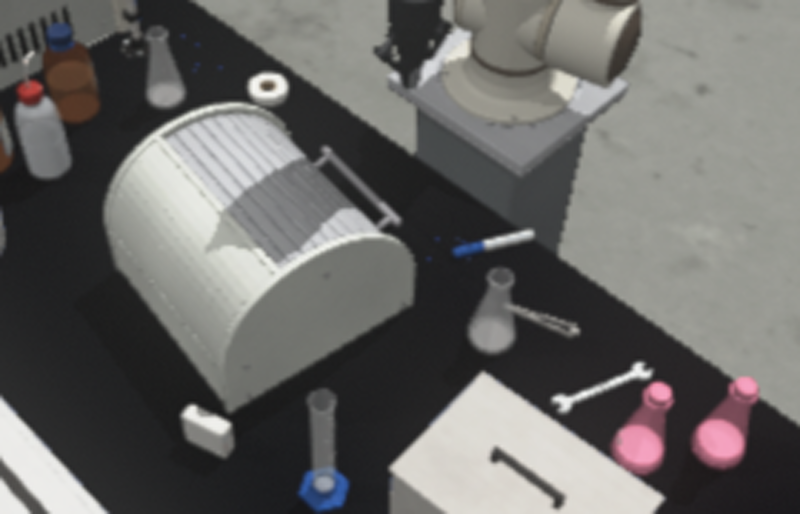

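```bash
python3 -c "
from workcell import bot; print(bot.job_done())"
```

```text
the job is handed in; nothing more can be done
None
```

The stoppered flask is standing in the store behind a shut shutter. I handed the job in at about 33 s, with the gripper clear of everything. No verdict was reported.

**What I did:** I gripped the pull bar and rolled the shutter up to its stop. I picked up the stoppered flask, lowered it onto the mat between the two stored flasks, and rolled the shutter back down. Releasing the bar had let it rise about 4 mm, so I pressed it down from above with closed fingers until it stopped moving, at about 35 N.

**Last checks:**
- **Flask:** before closing, it stood at x = -59, y = +2 mm in the store's frame (target -60, 0). It was upright, with the stopper and rim centres within 0.2 mm of each other, and its top height was right for standing on the mat. I could not see it once the shutter was down.
- **Shutter:** after the final press, the bar's axis measures about z = 111 mm, against 112 mm for fully shut.
- **Other glassware:** the two empty flasks look untouched in the final scene picture. The stored flasks were standing where they belong before I closed the shutter.

**What disagreed:**
- The visible fingertips sit about 30 mm short of the reported TCP, so I worked from what the cameras and contact showed.
- The fingers could not close to the 26 mm neck width at any height I tried. The first three closings stopped at 35 to 42 mm. I then carried the flask gripped lower, on its taper at 42 mm, and it did not slip.

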